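Put the wax carvers away in the latched tray bay

ROBOT

A 7-joint arm with a two-finger parallel gripper is mounted at the origin on the work surface. World frame = base frame: x ahead of the robot, y to its left, z up, the work surface at z = 0. Lengths are in m, angles in rad, forces in N, time in s.
With the tool pointing down it reaches from about 0.4 to 0.9 m from the base axis. Payload 5.5 kg.
Tool frame: the origin (TCP) lies at the very end of the fingers, on their centre line; the grasp point (between the pads) lies 19 mm behind it; z points along the fingers, y is the line along which they close (so a half turn about z gives the same grasp; the last joint's range is limited). The gripper opens to 85 mm and grips with 20 to 120 N. Pads are 22 mm wide; open, the fingers measure 114 mm over their backs; the gripper's body (76 mm by 85 mm) begins 54 mm behind the grasp point. The pads swing forward as they close: fully open they stand 13 mm farther back than shut.
Start: joints at [-1.079, 0.501, -0.427, 1.55, 0.221, 1.138, -0.21], TCP at [0.147, 0.633, 0.231] pointing down, gripper open.
Joint ranges: [-2.88, 2.88], [-0.31, 2.03], [-1.54, 1.56], [0.2, 2.42], [-1.41, 4.55], [0.19, 2.02], [-2.57, 2.57]. Speed limits (rad/s): [2.57, 2.57, 3.14, 3.14, 3.14, 3.14, 3.14].

INTERFACE

Orientations are given as a 3x3 rotation matrix whose columns are the frame's x, y, z axes.
In Python, from plant import state, get_image, ticket gives the robot as it stands.
- The arm moves only by the tool arm_command, never from a script. Its argument "motion" is a list of rows, each a list of 4 numbers: the shift along the world's x, y, z in mm, then the turn about the world's z in degrees. In form: [[tx, ty, tz, roll], ...]. A call has 1 to 20 rows; each row shifts and turns the commanded pose from where the row before left it; what a row does not reach is not made up. A row lasts 1/12 s, in which the tool goes at most 41.7 mm and 7.16 degrees, less where a joint would pass 70% of its speed; a pose out of reach is approached as far as the arm can. A call with a gripper value outside its range is refused whole. "fingers" is the opening, from 0 (shut) to 1 (fully open), set as the call begins (left out, the last holds). The fingers move at their own pace and stop on an object; "grip_force" is the grip in N (left out, the last holds). Time passes only in rows, so rows that do not move let the fingers close. It gives the time, the measured TCP pose, the force, the opening and the grip force at its end, in the units of the state.
- state(): the state, without advancing time (a new reading comes with each control period).
- get_image(name): name is "scene" or "top" or "wrist"; returns a dict with "color" (420x560x3 uint8, red, green, blue), "camera_matrix" (3x3 intrinsics, pixels), "extrinsics" (4x4, takes a point from camera to world coordinates). Camera axes: x right, y up, looking along -z (the intrinsics and any distortion apply to the point x, -y, -z); pixel columns grow to the right and rows downward; lengths in m; the calibration is good to about 2 mm. The wrist camera is an equidistant fisheye: a pixel r from the principal point sees the ray r / f radians off the axis. A picture is of the moment at which its call begins. There is no depth.
- ticket.hand_in(): hands the job in; it is judged then, once.
The state is a dict: "t": time; "q": joint angles; "qd": joint speeds; "tau": joint torques, N m; "ee_pos": TCP position; "eef_rot": TCP orientation; "contact_force": force on the tool from outside, world axes, zero at the start; "ft_torque": the same for the moment, N m; "width": finger opening in m; "grasp_force": force on a finger pad.
Only numpy, scipy, OpenCV 4.12 (cv2) and the standard library are available. Lean on these libraries where they do the work, as an engineer would, in place of code of your own. Each camera call takes 0.05 s, during which the arm holds its last target. There are 200 camera calls.

TASK

Put the wax carvers away: lift the latch bar over its catch by its red tab, swing the gate wide open so that it stands square out or farther and let the bar drop back down, then draw the tray all the way out by its blue tab. Take every wax carver out of the wooden holder and lay it flat in the tray, then slide the tray fully home, swing the gate shut and let the bar drop down behind its catch. Leave the cast, the jar and the brush where they are.

Things in the scene. Friction and masses are not known exactly. Their poses are not given: they have to be found in the camera images.
- bay: White metal tray bay fixed to the bench, 220 mm wide (y), 265 mm deep (x), open in front. Origin: on the bench under the middle of its front opening (plane of the shut gate); +x runs into the bay, away from the robot, +y left seen from the robot. Side walls 70 mm tall; from x = 110 mm on a roof, top at 142 mm, with a white control unit on it from x = 137 mm, up to 202 mm.
- catch_lip (a point): Middle of the top edge of the steel catch's front lip, at the bay's right front corner: bay x -27, y -124, 94 mm above the bench. The lip is 6 mm thick (x) and 24 mm wide (y). Behind it is a slot, open at the top, in which the latch bar's end lies when the gate is shut.
- hinge_foot (a point): Foot of the gate's upright hinge axis, on the bay at its left front corner: bay x 0, y +105 mm, bench height.
- gate (a joint): Clear gate with steel rails, 205 mm wide, 8 mm thick, 20 to 100 mm above the bench, hinged at the bay's left (+y) front edge; the free edge swings out toward the robot. Radians, 0 = shut, 1.57 = square out, 1.9 = stop; opens clockwise seen from above. Stays where left (friction 0.06 N m). The shut gate blocks the tray; the tray when out blocks the gate.
- bar (a joint): Aluminium gravity latch bar on the gate's outer face, 195 mm long, 12 mm tall, 7 mm thick, 140 g, pivoted near the hinge. Radians, 0 = level (down, at its stop), positive = free end lifted, up to 0.7; it falls back by itself. The free end passes the gate's edge by 30 mm and clears the catch lip from about 0.12 rad up, for opening and for shutting (it does not ride up by itself).
- bar_pivot (a point): The bar's pivot on the gate: 60 mm from the hinge axis along the gate, 16 mm outside the plane through the hinge, 85 mm above the bench. The pivot axis is level and square to the gate.
- lift_tab (a point): Point on the bar's red upright tab: 26 mm wide along the bar, 8 mm thick square to the gate, 91 to 137 mm above the bench with the bar down. The point is 122 mm high then, 105 mm from the pivot toward the free end, 37 mm above it. Pinched across the 8 mm it turns in the grip, so it can lift the bar and swing the gate. x is square to the gate (into the bay when shut).
- tray (a joint): White open tray on runners in the bay. Metres, 0 = fully home, 0.165 = fully out toward the robot (bay -x). Runner friction about 1 N; stays where it is left.
- tray_floor (a point): Centre of the tray's inner floor, 12 mm above the bench; axes as the bay's. Inside 142 mm (x) by 172 mm (y), walls 4 mm thick, their tops 24 mm above this floor.
- pull_tab (a point): Point on the blue upright pull tab at the front of the tray: tab 10 mm thick (x), 36 mm wide (y), top 88 mm above the bench; this point is 70 mm above the bench, 87 mm in front of the tray's centre, and 33 mm behind the gate when the tray is home.
- holder_top (a point): Centre of the top face of the wooden holder fixed to the bench: block 200 mm (x) by 50 mm (y) by 60 mm tall, with four square sockets 17 mm wide and 45 mm deep in a row along its x axis at -75, -25, +25 and +75 mm. Axes: the holder's.
- carver_a_mid (a point): Centre of the dark blue wax carver, 130 mm long, 30 g: round handle 12 mm across for the lower 90 mm, a 14 mm square anti-roll collar from 90 to 96 mm, then a thin 4 mm steel blade. The point is half-way along its axis, 65 mm from the butt; z runs along it to the blade. At the start it stands upright and loose in a socket, butt 15 mm above the bench. Maybe absent.
- carver_a: The same dark blue wax carver; origin at the middle of its butt end, z along it to the blade. Maybe absent.
- carver_b_mid (a point): Centre of the light blue wax carver, 130 mm long, 30 g: round handle 12 mm across for the lower 90 mm, a 14 mm square anti-roll collar from 90 to 96 mm, then a thin 4 mm steel blade. The point is half-way along its axis, 65 mm from the butt; z runs along it to the blade. At the start it stands upright and loose in a socket, butt 15 mm above the bench. Maybe absent.
- carver_b: The same light blue wax carver; origin at the middle of its butt end, z along it to the blade. Maybe absent.
- carver_c_mid (a point): Centre of the pink wax carver, 130 mm long, 30 g: round handle 12 mm across for the lower 90 mm, a 14 mm square anti-roll collar from 90 to 96 mm, then a thin 4 mm steel blade. The point is half-way along its axis, 65 mm from the butt; z runs along it to the blade. At the start it stands upright and loose in a socket, butt 15 mm above the bench. Maybe absent.
- carver_c: The same pink wax carver; origin at the middle of its butt end, z along it to the blade. Maybe absent.
- carver_d_mid (a point): Centre of the yellow-green wax carver, 130 mm long, 30 g: round handle 12 mm across for the lower 90 mm, a 14 mm square anti-roll collar from 90 to 96 mm, then a thin 4 mm steel blade. The point is half-way along its axis, 65 mm from the butt; z runs along it to the blade. At the start it stands upright and loose in a socket, butt 15 mm above the bench. Maybe absent.
- carver_d: The same yellow-green wax carver; origin at the middle of its butt end, z along it to the blade. Maybe absent.
- cast: Cream stone dental cast, 60 by 66 by 33 mm, a bystander. Origin under its centre.
- jar: Amber jar with a white cap, 52 mm across, 55 mm tall, a bystander. Origin under its centre.
- brush: Small brush lying on the bench, 150 mm long, a bystander.

How it is judged:
By the outcome, as a careful person would: the job done as asked, in the order asked, and still so for the second after the job is handed in, with the robot touching nothing.
Of carver_a, carver_b, carver_c, carver_d only 2 to 3 are there at a start; the rules pass over those that are not, and their reading is None.
At some moment in a run one of carver_a, carver_b, carver_c, carver_d may be knocked a few centimetres aside while the robot is not near it.
Once in a run the grip may slacken for a moment while it holds something.
It also fails if it takes over 210 s, if anything falls off the work surface, if the arm or the gripper's body presses on something with over 40 N, if the wrist force passes 120 N, or if a joint passes its speed limit or range.

## Working session

There is one attempt and no reset: what is moved stays moved. The work goes in short steps, Python scripts to look and compute and a tool call to move; the robot and the scene stay as the last step left them, time stands still between calls to the robot, and variables do not carry over. Pictures are saved under pics/ and viewed, at most 14 in all, crops included, and the job is handed in when it is done.

Besides the shell and the picture viewer there is one more tool, called after "Call:" by a JSON object that holds its "method" and its "body", one argument or row to a line. arm_command: Moves the arm, as the interface text tells. Its arguments: {"type":"object","properties":{"motion":{"type":"array"},"fingers":{"type":"number"},"grip_force":{"type":"number"}},"required":["motion"]}

```bash
ls; mkdir -p pics; cat > h.py <<'E'
import numpy as np, cv2
from plant import state, get_image, ticket
def snap(n,fn=None):
    im=get_image(n)
    if fn: cv2.imwrite('pics/'+fn,cv2.cvtColor(im['color'],cv2.COLOR_RGB2BGR))
    return im
def ray(im,u,v,fish=False):
    K=im['camera_matrix'];E=im['extrinsics']
    x=(u-K[0,2])/K[0,0];y=(v-K[1,2])/K[1,1]
    if fish:
        r=np.hypot(x,y); s=np.sin(r)/r if r>1e-9 else 1
        d=np.array([x*s,-y*s,-np.cos(r)])
    else: d=np.array([x,-y,-1.])
    return E[:3,3],E[:3,:3]@d
def onz(im,u,v,z,fish=False):
    o,d=ray(im,u,v,fish); return o+d*(z-o[2])/d[2]
def two(a,b):
    (o1,d1),(o2,d2)=a,b
    A=np.stack([d1,-d2],1);s=np.linalg.lstsq(A,o2-o1,rcond=None)[0]
    p,q=o1+s[0]*d1,o2+s[1]*d2
    return (p+q)/2,np.linalg.norm(p-q)
def proj(im,p,fish=False):
    E=im['extrinsics'];K=im['camera_matrix']
    c=E[:3,:3].T@(np.asarray(p)-E[:3,3]);x,y,z=c[0],-c[1],-c[2]
    if fish:
        r=np.hypot(x,y);t=np.arctan2(r,z);x,y=x/r*t,y/r*t
    else: x,y=x/z,y/z
    return np.array([K[0,0]*x+K[0,2],K[1,1]*y+K[1,2]])
def blobs(im,lo,hi,amin=30):
    h=cv2.cvtColor(im['color'],cv2.COLOR_RGB2HSV)
    m=cv2.inRange(h,np.array(lo),np.array(hi))
    n,l,s,c=cv2.connectedComponentsWithStats(m)
    return [(s[i][:5].tolist(),c[i].round(1).tolist()) for i in range(1,n) if s[i][4]>=amin]
E
python3 - <<'E'
from h import *
a=snap('scene','s0.png');b=snap('top','t0.png')
for i in (a,b): print(i['camera_matrix'],i['extrinsics'].round(3))
s=state();print(s['ee_pos'],s['eef_rot'].round(3) if hasattr(s['eef_rot'],'round') else s['eef_rot'],s['width'])
E
```

```text
pics
[[510.38544934   0.         284.92588238]
 [  0.         510.38544934 208.48253904]
 [  0.           0.           1.        ]] [[ 0.839 -0.335  0.429  1.165]
 [ 0.544  0.545 -0.638 -0.815]
 [-0.02   0.768  0.64   0.983]
 [ 0.     0.     0.     1.   ]]
[[470.8941595    0.         279.89912462]
 [  0.         470.8941595  210.95583631]
 [  0.           0.           1.        ]] [[-9.000e-03  9.980e-01 -6.600e-02  5.010e-01]
 [-1.000e+00 -9.000e-03 -1.000e-03  7.700e-02]
 [-2.000e-03  6.600e-02  9.980e-01  1.339e+00]
 [ 0.000e+00  0.000e+00  0.000e+00  1.000e+00]]
[0.14734403 0.63243981 0.23034048] [[-0.974  0.227 -0.   ]
 [ 0.227  0.974 -0.002]
 [ 0.    -0.002 -1.   ]] 0.08560179955465333
```

View pics/s0.png

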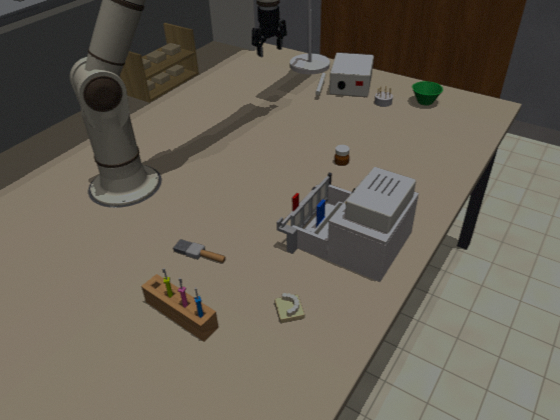

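View pics/t0.png

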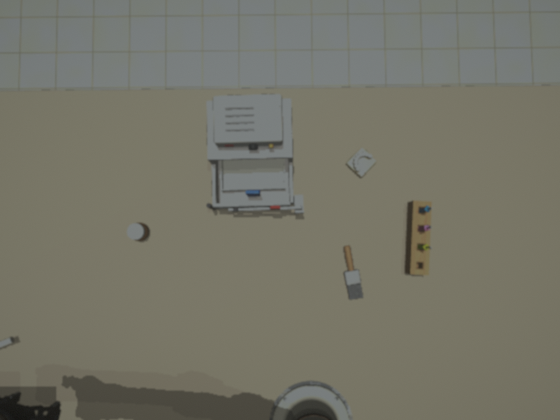

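The scene image shows the bay mid-bench, with the red tab at (296,201) and the blue tab at (321,212). The holder is at (180,305) with yellow-green, pink and blue carvers. In the top image the red tab is at (275,207), the blue tab at (253,192), and the holder around (420,238), with its near socket (420,266) empty.

```bash
python3 - <<'E'
from h import *
a=snap('scene');b=snap('top')
for n,lo,hi in [('red',(0,150,60),(6,255,255)),('red2',(174,150,60),(180,255,255)),('blue',(95,120,50),(125,255,255)),('pink',(135,60,40),(172,255,255)),('yg',(28,120,50),(45,255,255)),('wood',(8,120,60),(18,255,255))]:
    print(n,'S',blobs(a,lo,hi,20),'T',blobs(b,lo,hi,8))
t=cv2.cvtColor(b['color'],cv2.COLOR_RGB2BGR)
c1=cv2.resize(t[85:225,195:315],None,fx=4,fy=4,interpolation=cv2.INTER_CUBIC)
c2=cv2.resize(t[190:285,390:450],None,fx=5,fy=5,interpolation=cv2.INTER_CUBIC)
o=np.zeros((560,790,3),np.uint8);o[:560,:480]=c1;o[:475,485:785]=c2
cv2.imwrite('pics/t1.png',cv2.convertScaleAbs(o,alpha=1.7))
E
```

```text
red S [([293, 193, 6, 6, 23], [295.7, 195.4])] T []
red2 S [] T []
blue S [([316, 199, 10, 27, 158], [320.2, 211.0]), ([195, 296, 8, 21, 84], [198.8, 305.9])] T [([247, 191, 12, 2, 20], [251.7, 191.4]), ([425, 207, 3, 4, 9], [426.2, 208.7])]
pink S [([178, 287, 10, 20, 95], [183.0, 295.7])] T [([423, 226, 6, 5, 17], [425.5, 228.1])]
yg S [([164, 277, 9, 20, 99], [167.9, 286.2])] T [([422, 244, 6, 6, 26], [424.7, 246.6])]
wood S [([336, 155, 13, 5, 31], [342.8, 157.5]), ([201, 250, 24, 12, 133], [212.3, 255.4]), ([142, 275, 75, 51, 1099], [177.6, 300.8]), ([200, 330, 12, 11, 41], [206.1, 333.9])] T []
```

View pics/t1.png

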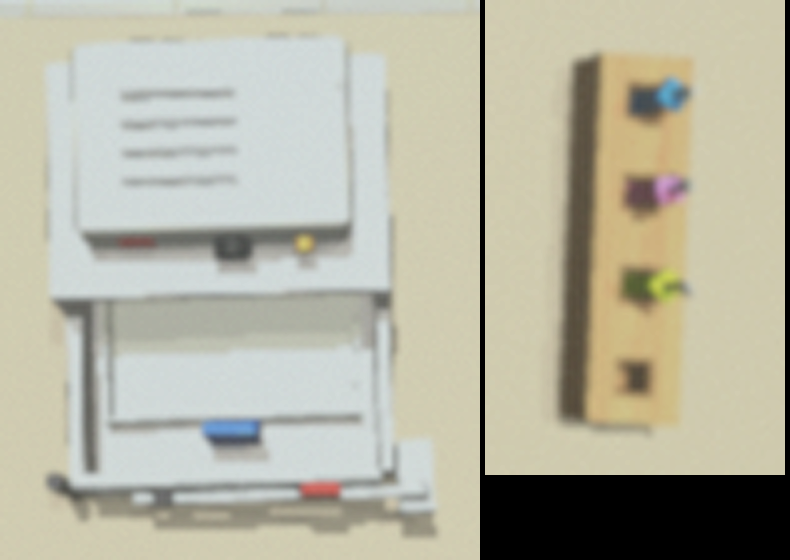

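The crop gives the red tab top at (320,489), the blue top at (231,430) and the roof front edge from (52,298) to (390,293). The holder's top corners are (603,55), (693,58), (678,425) and (587,420), and its empty socket is at (637,377).

```bash
python3 - <<'E'
from h import *
a=snap('scene');b=snap('top')
T=lambda u,v,z:onz(b,u/4+195-.4,v/4+85-.4,z).round(4)
H=lambda u,v,z:onz(b,(u-485)/5+390-.4,v/5+190-.4,z).round(4)
print('red',T(320,487,.137),'blue',T(231,427,.088))
l,r=T(52,298,.142),T(390,293,.142);print('roof',l,r,'yaw',np.degrees(np.arctan2(-(r-l)[0]*-1,(l-r)[1])), np.degrees(np.arctan2(r[0]-l[0],l[1]-r[1])))
rb,rf=T(348,40,.202),T(350,222,.202);print('unit',rb,rf)
c=[H(603,55,.06),H(693,58,.06),H(678,425,.06),H(587,420,.06)];print('holder',*c,np.mean(c,0))
print('empty',H(637,377,.06))
for n,u,v in [('bl',670,95),('pk',670,188),('yg',664,286)]: print(n,H(u,v,.108))
print('jar',onz(b,137,232,.055),'hinge',T(60,484,.1))
r=two(ray(a,320.5,200.5),ray(b,252.5,191.5));print('blue2',r)
r=two(ray(a,296,195),ray(b,274.8,206.5));print('red2',r)
for p,q in [((198.5,297.5),(427,208.6)),((183,287.5),(427,227.3)),((167.5,278),(425.4,246.8))]: print(two(ray(a,*p),ray(b,*q)))
E
```

```text
red [0.5916 0.0919 0.137 ] blue [0.636  0.1516 0.088 ]
roof [0.7144 0.2628 0.142 ] [0.7156 0.0459 0.142 ] yaw 0.3169858641367796 0.3169858641367796
unit [0.8621 0.0716 0.202 ] [0.7488 0.0714 0.202 ]
holder [ 0.6096 -0.2849  0.06  ] [ 0.6075 -0.3339  0.06  ] [ 0.409  -0.3198  0.06  ] [ 0.4121 -0.2708  0.06  ] [ 0.50955 -0.30235  0.06   ]
empty [ 0.4349 -0.2985  0.06  ]
bl [ 0.5842 -0.3058  0.108 ]
pk [ 0.5355 -0.3044  0.108 ]
yg [ 0.4844 -0.2998  0.108 ]
jar [0.53109615 0.46859689 0.055     ] hinge [0.5979 0.2639 0.1   ]
blue2 (array([0.63501915, 0.15090503, 0.09502139]), np.float64(0.0005077530684715103))
red2 (array([0.59179305, 0.09180716, 0.13630008]), np.float64(0.0014072737442409266))
(array([ 0.58456124, -0.30538221,  0.11109845]), np.float64(0.0016106086554863036))
(array([ 0.53616742, -0.30291456,  0.11288317]), np.float64(0.0029495422023184245))
(array([ 0.48507515, -0.29839022,  0.11069845]), np.float64(0.0015954062927304785))
```

Call:
{"method": "arm_command", "body": {
  "motion": [
    [22.25, -27, 0, -3.83],
    [22.25, -27, 0, -3.83],
    [22.25, -27, 0, -3.83],
    [22.25, -27, 0, -3.83],
    [22.25, -27, 0, -3.83],
    [22.25, -27, 0, -3.83],
    [22.25, -27, 0, -3.83],
    [22.25, -27, 0, -3.83],
    [22.25, -27, 0, -3.83],
    [22.25, -27, 0, -3.83],
    [22.25, -27, 0, -3.83],
    [22.25, -27, 0, -3.83],
    [22.25, -27, 0, -3.83],
    [22.25, -27, 0, -3.83],
    [22.25, -27, 0, -3.83],
    [22.25, -27, 0, -3.83],
    [22.25, -27, 0, -3.83],
    [22.25, -27, 0, -3.83],
    [22.25, -27, 0, -3.83],
    [22.25, -27, 0, -3.83]
  ],
  "fingers": 0.5
}}

```text
t: 1.97
ee_pos: [0.5933, 0.0917, 0.2314]
eef_rot: [[-0.002, 1.0, 0.0], [1.0, 0.002, 0.0], [0.0, 0.0, -1.0]]
contact_force: [0.0, 0.8, 0.3]
width: 0.0427
grasp_force: 0.0
```

```bash
python3 - <<'E'
from h import *
w=snap('wrist','w0.png');print(w['camera_matrix'],w['extrinsics'].round(3))
s=state();print(s['ee_pos'],np.array(s['eef_rot']).round(3),s['width'],np.round(s['q'],2))
E
```

```text
[[325.1922621    0.         274.86475947]
 [  0.         325.1922621  209.0259405 ]
 [  0.           0.           1.        ]] [[ 1.    -0.001 -0.     0.594]
 [ 0.001  0.96   0.281  0.163]
 [ 0.    -0.281  0.96   0.375]
 [ 0.     0.     0.     1.   ]]
[0.59770463 0.08312767 0.23161409] [[ 0.011  1.     0.004]
 [ 1.    -0.011 -0.005]
 [-0.005  0.004 -1.   ]] 0.042715093288536336 [-0.26  0.38  0.09  1.69 -0.03  1.07 -0.17]
```

View pics/w0.png

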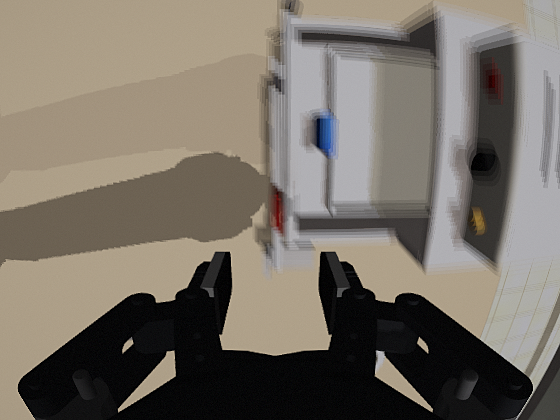

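The wrist view is blurred because the arm was still moving. The red tab shows near (278,210) and the blue tab near (325,132). I'll settle and measure again.

Call:
{"method": "arm_command", "body": {
  "motion": [
    [0, 0, 0, 0],
    [0, 0, 0, 0],
    [0, 0, 0, 0]
  ]
}}

```text
t: 2.27
ee_pos: [0.5917, 0.0945, 0.2311]
eef_rot: [[-0.007, 1.0, -0.001], [1.0, 0.007, 0.001], [0.001, -0.001, -1.0]]
contact_force: [0.3, 0.6, 0.6]
width: 0.0427
grasp_force: 0.0
```

```bash
python3 - <<'E'
from h import *
w=snap('wrist','w1.png')
s=state();print(s['ee_pos'],np.array(s['eef_rot']).round(3))
for lo,hi,z in [((0,130,50),(8,255,255),.137),((172,130,50),(180,255,255),.137),((95,120,50),(125,255,255),.088)]:
    for bb,c in blobs(w,lo,hi): print(bb,c,onz(w,*c,z,True).round(4),onz(w,bb[0],bb[1],z,True).round(4),onz(w,bb[0]+bb[2],bb[1]+bb[3],z,True).round(4))
E
```

```text
[0.59156055 0.09486813 0.23119198] [[-0.008  1.    -0.001]
 [ 1.     0.008  0.001]
 [ 0.001 -0.001 -1.   ]]
[494, 62, 4, 31, 84] [495.8, 77.4] [0.7778 0.2137 0.137 ] [0.7759 0.227  0.137 ] [0.7806 0.2004 0.137 ]
[270, 196, 11, 34, 324] [275.5, 213.2] [0.5924 0.0935 0.137 ] [0.5882 0.107  0.137 ] [0.5968 0.0799 0.137 ]
[321, 112, 12, 40, 447] [326.4, 131.4] [0.6369 0.154  0.088 ] [0.6318 0.171  0.088 ] [0.6434 0.1357 0.088 ]
```

View pics/w1.png

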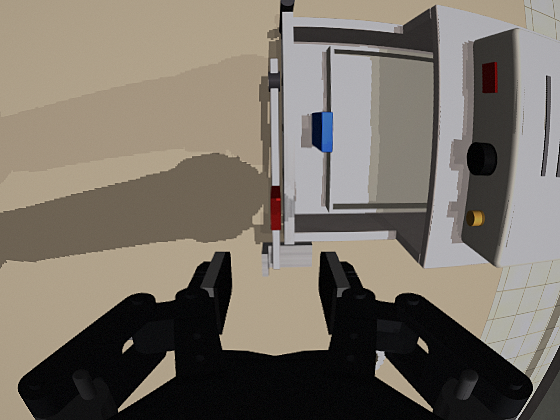

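Sharp now: the red tab centre is at pixel (275,213) and the blue tab at (326,131). The tool is already above the red tab, so I'll descend and pinch.

Call:
{"method": "arm_command", "body": {
  "motion": [
    [0.8, -1.2, -25, 0],
    [0, 0, -25, 0],
    [0, 0, -25, 0],
    [0, 0, -20, 0],
    [0, 0, -16, 0],
    [0, 0, -10, 0],
    [0, 0, -5, 0],
    [0, 0, 0, 0],
    [0, 0, 0, 0]
  ],
  "fingers": 0.4
}}

```text
t: 3.07
ee_pos: [0.5935, 0.0925, 0.106]
eef_rot: [[-0.006, 1.0, 0.001], [1.0, 0.006, 0.0], [0.0, 0.001, -1.0]]
contact_force: [-1.0, -0.2, -0.1]
width: 0.0338
grasp_force: 0.0
```

Call:
{"method": "arm_command", "body": {
  "motion": [
    [0, 0, 0, 0],
    [0, 0, 0, 0],
    [0, 0, 0, 0],
    [0, 0, 0, 0],
    [0, 0, 0, 0],
    [0, 0, 0, 0]
  ],
  "fingers": 0,
  "grip_force": 30
}}

```text
t: 3.57
ee_pos: [0.5922, 0.092, 0.1065]
eef_rot: [[-0.006, 1.0, -0.002], [1.0, 0.006, 0.0], [0.0, -0.002, -1.0]]
contact_force: [-5.0, -0.4, 6.0]
width: 0.0075
grasp_force: 31.3
```

Call:
{"method": "arm_command", "body": {
  "motion": [
    [0, 2.2, 5.2, 0],
    [0, 2.4, 5.1, 0],
    [0, 2.7, 5, 0],
    [0, 2.9, 4.8, 0],
    [0, 3.1, 4.7, 0],
    [0, 3.4, 4.5, 0],
    [0, 0, 0, 0],
    [0, 0, 0, 0]
  ]
}}

```text
t: 4.23
ee_pos: [0.5919, 0.1085, 0.1349]
eef_rot: [[-0.005, 1.0, -0.003], [1.0, 0.005, -0.001], [-0.001, -0.003, -1.0]]
contact_force: [-6.7, -2.1, 0.8]
width: 0.0077
grasp_force: 30.3
```

```bash
python3 - <<'E'
import numpy as np
f=np.radians(np.linspace(0,98,21))
v=np.array([-16,-148.3])
P=np.array([[np.cos(a)*v[0]+np.sin(a)*v[1],-np.sin(a)*v[0]+np.cos(a)*v[1]] for a in f])
print([[float(round(x,1)),float(round(y,1)),0,-4.9] for x,y in np.diff(P,axis=0)])
E
```

```text
[[-12.6, 1.9, 0, -4.9], [-12.4, 3.0, 0, -4.9], [-12.1, 4.0, 0, -4.9], [-11.7, 5.0, 0, -4.9], [-11.2, 6.0, 0, -4.9], [-10.7, 7.0, 0, -4.9], [-10.0, 7.9, 0, -4.9], [-9.3, 8.7, 0, -4.9], [-8.6, 9.4, 0, -4.9], [-7.7, 10.1, 0, -4.9], [-6.8, 10.8, 0, -4.9], [-5.9, 11.3, 0, -4.9], [-4.9, 11.8, 0, -4.9], [-3.9, 12.1, 0, -4.9], [-2.8, 12.4, 0, -4.9], [-1.8, 12.6, 0, -4.9], [-0.7, 12.7, 0, -4.9], [0.4, 12.7, 0, -4.9], [1.5, 12.7, 0, -4.9], [2.6, 12.5, 0, -4.9]]
```

Call:
{"method": "arm_command", "body": {
  "motion": [
    [-12.6, 1.9, 0, -4.9],
    [-12.4, 3, 0, -4.9],
    [-12.1, 4, 0, -4.9],
    [-11.7, 5, 0, -4.9],
    [-11.2, 6, 0, -4.9]
  ]
}}

```text
t: 4.65
ee_pos: [0.532, 0.1273, 0.1352]
eef_rot: [[0.414, 0.91, -0.001], [0.91, -0.414, -0.001], [-0.002, -0.001, -1.0]]
contact_force: [-5.2, -3.5, 1.0]
width: 0.0075
grasp_force: 35.4
```

Call:
{"method": "arm_command", "body": {
  "motion": [
    [-10.7, 7, 0, -4.9],
    [-10, 7.9, 0, -4.9],
    [-9.3, 8.7, 0, -4.9],
    [-8.6, 9.4, 0, -4.9],
    [-7.7, 10.1, 0, -4.9],
    [-6.8, 10.8, 0, -4.9],
    [-5.9, 11.3, 0, -4.9],
    [-4.9, 11.8, 0, -4.9],
    [-3.9, 12.1, 0, -4.9],
    [-2.8, 12.4, 0, -4.9],
    [-1.8, 12.6, 0, -4.9],
    [-0.7, 12.7, 0, -4.9],
    [0.4, 12.7, 0, -4.9],
    [1.5, 12.7, 0, -4.9],
    [2.6, 12.5, 0, -4.9],
    [0, 0, 0, 0],
    [0, 0, 0, 0]
  ]
}}

```text
t: 6.07
ee_pos: [0.4604, 0.2962, 0.1352]
eef_rot: [[0.991, -0.133, -0.007], [-0.133, -0.991, 0.002], [-0.007, -0.001, -1.0]]
contact_force: [-14.4, -0.7, 9.5]
width: 0.0078
grasp_force: 33.8
```

```bash
python3 -c "
from h import *
s=state();print(np.round(s['q'],2),s['contact_force'],s['ee_pos'])"
```

```text
[-0.92  0.43  0.38  1.91 -0.21  0.85 -2.13] [-14.38233735  -0.6788278    9.49591146] [0.46043009 0.29619333 0.13518091]
```

Call:
{"method": "arm_command", "body": {
  "motion": [
    [-3.8, 0.5, -4.5, 0],
    [-3.5, 0.4, -4.7, 0],
    [-3.1, 0.4, -4.8, 0],
    [-2.8, 0.4, -5, 0],
    [-2.4, 0.3, -5.1, 0],
    [-2.2, 0.3, -4.5, 0],
    [0, 0, 0, 0]
  ]
}}

```text
t: 6.65
ee_pos: [0.4464, 0.2972, 0.1069]
eef_rot: [[0.991, -0.134, 0.0], [-0.134, -0.991, 0.002], [-0.0, -0.002, -1.0]]
contact_force: [-5.8, -0.4, 2.0]
width: 0.0078
grasp_force: 29.7
```

Call:
{"method": "arm_command", "body": {
  "motion": [
    [0, 0, 0, 0],
    [0, 0, 0, 0],
    [0, 0, 0, 0],
    [0, 0, 15, 0],
    [0, 0, 25, 0],
    [0, 0, 35, 0],
    [0, 0, 35, 0],
    [0, 0, 0, 0],
    [0, 0, 0, 0]
  ],
  "fingers": 0.4
}}

```text
t: 7.4
ee_pos: [0.449, 0.2968, 0.2188]
eef_rot: [[0.991, -0.134, 0.005], [-0.134, -0.991, 0.005], [0.004, -0.005, -1.0]]
contact_force: [-0.7, -0.1, -0.5]
width: 0.0343
grasp_force: 0.0
```

```bash
python3 - <<'E'
from h import *
w=snap('wrist');b=snap('top')
o=np.zeros((420,790,3),np.uint8)
o[:,:420]=w['color'][:,70:490];c=cv2.resize(b['color'][130:235,190:282],None,fx=4,fy=4,interpolation=2);o[:,422:790]=c
cv2.imwrite('pics/g1.png',cv2.convertScaleAbs(o[...,::-1],alpha=1.4))
print(state()['ee_pos'],state()['contact_force'])
for bb,c in blobs(w,(172,130,50),(180,255,255)): print(bb,c,onz(w,*c,.137,True).round(4))
for bb,c in blobs(w,(95,120,50),(125,255,255)): print(bb,c,onz(w,*c,.088,True).round(4))
E
```

```text
[0.44671865 0.29544122 0.21575184] [-0.99529863  0.33863623 -0.81566489]
```

View pics/g1.png

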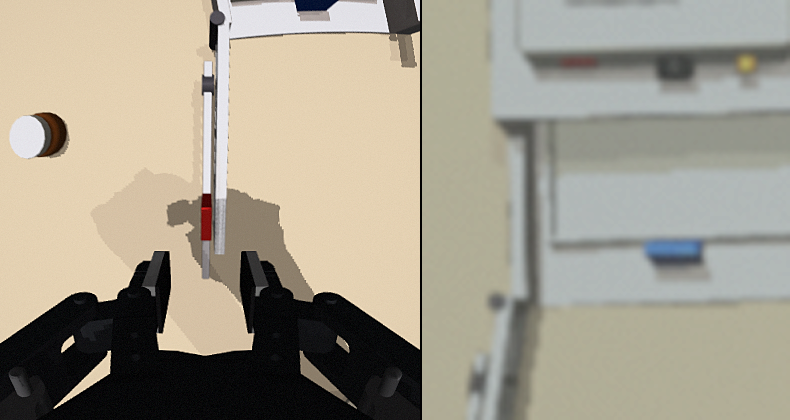

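The gate stands about 98° open with the bar level. The red tab is at (206,217) in the left half, and the blue tab at (673,250) on the right is unobstructed. Next is the tray tab.

Call:
{"method": "arm_command", "body": {
  "motion": [
    [12, -9, 0, 7],
    [12, -9, 0, 7],
    [12, -9, 0, 7],
    [13, -10, 0, 7],
    [14, -10, 0, 7],
    [14, -10, 0, 7],
    [14, -10, 0, 7],
    [14, -10, 0, 7],
    [14, -11, 0, 7],
    [14, -11, 0, 7],
    [14, -11, 0, 7],
    [14, -11, 0, 7],
    [14, -11, 0, 7],
    [14, -10, 0, 7],
    [0, 0, 0, 0],
    [0, 0, 0, 0],
    [0, 0, 0, 0]
  ],
  "fingers": 0.5
}}

```text
t: 8.92
ee_pos: [0.6345, 0.154, 0.2144]
eef_rot: [[-0.003, 1.0, -0.003], [1.0, 0.003, 0.0], [0.0, -0.003, -1.0]]
contact_force: [-0.9, -0.3, 0.1]
width: 0.0428
grasp_force: 0.0
```

```bash
python3 - <<'E'
from h import *
w=snap('wrist');s=state();print(s['ee_pos'],np.array(s['eef_rot'])[:,1].round(3))
for bb,c in blobs(w,(95,120,50),(125,255,255)): print(bb,c,onz(w,*c,.088,True).round(4),onz(w,bb[0],bb[1],.088,True).round(4),onz(w,bb[0]+bb[2],bb[1]+bb[3],.088,True).round(4))
E
```

```text
[0.63445602 0.15453365 0.21477933] [ 1.     0.004 -0.002]
[272, 167, 18, 54, 751] [280.1, 192.5] [0.6389 0.1614 0.088 ] [0.6321 0.1834 0.088 ] [0.6478 0.1359 0.088 ]
```

Call:
{"method": "arm_command", "body": {
  "motion": [
    [5, 0, -20, 0],
    [0, 0, -25, 0],
    [0, 0, -25, 0],
    [0, 0, -25, 0],
    [0, 0, -25, 0],
    [0, 0, -20, 0],
    [0, 0, -14, 0],
    [0, 0, -7, 0],
    [0, 0, 0, 0],
    [0, 0, 0, 0]
  ]
}}

```text
t: 9.8
ee_pos: [0.641, 0.154, 0.0555]
eef_rot: [[-0.005, 1.0, 0.001], [1.0, 0.005, 0.0], [0.0, 0.001, -1.0]]
contact_force: [0.1, 0.8, 0.0]
width: 0.0428
grasp_force: 0.0
```

Call:
{"method": "arm_command", "body": {
  "motion": [
    [0, 0, 0, 0],
    [0, 0, 0, 0],
    [0, 0, 0, 0],
    [0, 0, 0, 0],
    [0, 0, 0, 0],
    [0, 0, 0, 0]
  ],
  "fingers": 0
}}

```text
t: 10.3
ee_pos: [0.6399, 0.1538, 0.0565]
eef_rot: [[-0.006, 1.0, -0.001], [1.0, 0.006, 0.0], [0.0, -0.001, -1.0]]
contact_force: [-5.7, -0.4, 7.0]
width: 0.0099
grasp_force: 29.9
```

Call:
{"method": "arm_command", "body": {
  "motion": [
    [-7, 0, 0, 0],
    [-15, 0, 0, 0],
    [-18, 0, 0, 0],
    [-18, 0, 0, 0],
    [-18, 0, 0, 0],
    [-18, 0, 0, 0],
    [-18, 0, 0, 0],
    [-18, 0, 0, 0],
    [-14, 0, 0, 0],
    [-10, 0, 0, 0],
    [-7, 0, 0, 0],
    [-4, 0, 0, 0],
    [-3, 0, 0, 0],
    [0, 0, 0, 0],
    [0, 0, 0, 0]
  ]
}}

```text
t: 11.55
ee_pos: [0.4749, 0.1506, 0.0564]
eef_rot: [[-0.003, 1.0, 0.004], [1.0, 0.003, -0.002], [-0.002, 0.004, -1.0]]
contact_force: [3.2, -8.5, 5.1]
width: 0.0094
grasp_force: 32.5
```

Call:
{"method": "arm_command", "body": {
  "motion": [
    [-3, -2, 0, 0],
    [0, 0, 0, 0],
    [0, 0, 0, 0]
  ]
}}

```text
t: 11.8
ee_pos: [0.475, 0.1506, 0.0565]
eef_rot: [[-0.004, 1.0, 0.01], [1.0, 0.004, 0.001], [0.001, 0.01, -1.0]]
contact_force: [11.3, -3.3, -6.3]
width: 0.0096
grasp_force: 32.5
```

Call:
{"method": "arm_command", "body": {
  "motion": [
    [0, 0, 0, 0],
    [0, 0, 0, 0],
    [0, 0, 15, 0],
    [0, 0, 30, 0],
    [0, 0, 35, 0],
    [0, 0, 40, 0],
    [0, 0, 40, 0],
    [0, 0, 0, 0]
  ],
  "fingers": 0.5
}}

```text
t: 12.47
ee_pos: [0.474, 0.1533, 0.223]
eef_rot: [[-0.005, 1.0, 0.012], [1.0, 0.005, 0.006], [0.006, 0.012, -1.0]]
contact_force: [1.0, 1.1, 0.8]
width: 0.0424
grasp_force: 0.0
```

Call:
{"method": "arm_command", "body": {
  "motion": [
    [0, -15, 5, 0],
    [0.5, -30, 5, 0],
    [1, -38, 5, 0],
    [1, -38, 5, 0],
    [1, -38, 5, 0],
    [1, -38, 0, 0],
    [1, -38, 0, 0],
    [1, -38, 0, 0],
    [1, -38, 0, 0],
    [1, -38, 0, 0],
    [1, -38, 0, 0],
    [1, -32, 0, 0],
    [0, -20, 0, 0],
    [0, -10, 0, 0],
    [0, 0, 0, 0],
    [0, 0, 0, 0],
    [0, 0, 0, 0]
  ]
}}

```text
t: 13.88
ee_pos: [0.4807, -0.2951, 0.2397]
eef_rot: [[-0.008, 1.0, -0.0], [1.0, 0.008, 0.002], [0.002, -0.0, -1.0]]
contact_force: [0.7, 0.8, 0.4]
width: 0.043
grasp_force: 0.0
```

```bash
python3 - <<'E'
from h import *
w=snap('wrist','c0.png');t=snap('top');s=state();print(s['ee_pos'],np.array(s['eef_rot'])[:,1].round(3))
R={'blue':((90,100,40),(125,255,255)),'pink':((135,50,40),(172,255,255)),'yg':((25,100,40),(45,255,255))}
for k,(lo,hi) in R.items():
    for bb,c in blobs(w,lo,hi): print(k,bb,c,onz(w,*c,.108,True).round(4))
    for bb,c in blobs(t,lo,hi,8): print('  top',bb,c,onz(t,*c,.105).round(4))
E
```

```text
[ 0.48087839 -0.29524509  0.23995674] [1.    0.008 0.   ]
blue [367, 191, 32, 32, 360] [382.1, 206.3] [ 0.5789 -0.3005  0.108 ]
  top [424, 207, 5, 4, 15] [426.3, 208.7] [ 0.5841 -0.306   0.105 ]
  top [248, 249, 13, 5, 59] [254.4, 251.1] [0.4773 0.146  0.105 ]
pink [320, 188, 26, 31, 389] [332.2, 202.5] [ 0.5318 -0.2973  0.108 ]
  top [423, 225, 6, 6, 25] [425.6, 227.6] [ 0.5345 -0.3027  0.105 ]
yg [270, 184, 22, 31, 378] [279.8, 198.4] [ 0.4854 -0.294   0.108 ]
  top [418, 243, 11, 8, 54] [423.4, 246.7] [ 0.4847 -0.2955  0.105 ]
```

View pics/c0.png

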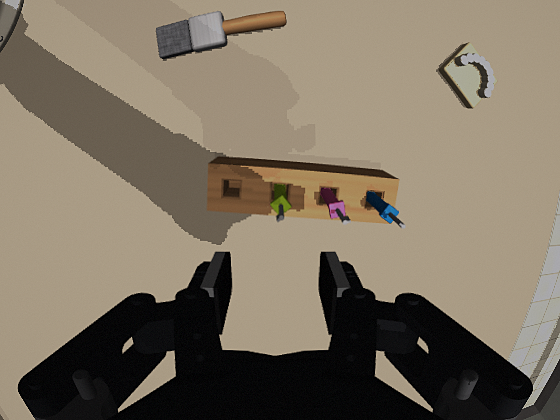

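The wrist view shows collars for yellow-green at (281,203), pink at (337,208) and blue at (388,210), with the near socket empty.

```bash
python3 - <<'E'
from h import *
w=snap('wrist')
for k,u,v,tu,tv in [('yg',281,203,282,217),('pk',337,208,346,220),('bl',388,211,402,225)]: print(k,onz(w,u,v,.109,True).round(4),'tip',onz(w,tu,tv,.145,True).round(4))
print(state()['ee_pos'])
E
```

```text
yg [ 0.4867 -0.2981  0.109 ] tip [ 0.4868 -0.2995  0.145 ]
pk [ 0.5366 -0.3023  0.109 ] tip [ 0.5371 -0.3017  0.145 ]
bl [ 0.5852 -0.3048  0.109 ] tip [ 0.5854 -0.306   0.145 ]
[ 0.48086763 -0.29555655  0.2400357 ]
```

Call:
{"method": "arm_command", "body": {
  "motion": [
    [5.7, -3, -20, 0],
    [0, 0, -25, 0],
    [0, 0, -25, 0],
    [0, 0, -25, 0],
    [0, 0, -20, 0],
    [0, 0, -15, 0],
    [0, 0, -10, 0],
    [0, 0, 0, 0],
    [0, 0, 0, 0]
  ]
}}

```text
t: 14.78
ee_pos: [0.4863, -0.3002, 0.1003]
eef_rot: [[-0.006, 1.0, 0.0], [1.0, 0.006, 0.0], [0.0, 0.0, -1.0]]
contact_force: [-0.1, 0.7, -0.2]
width: 0.0426
grasp_force: 0.0
```

Call:
{"method": "arm_command", "body": {
  "motion": [
    [0, 0, 0, 0],
    [0, 0, 0, 0],
    [0, 0, 0, 0],
    [0, 0, 0, 0],
    [0, 0, 0, 0],
    [0, 0, 0, 0]
  ],
  "fingers": 0,
  "grip_force": 40
}}

```text
t: 15.28
ee_pos: [0.4869, -0.3011, 0.1012]
eef_rot: [[-0.005, 1.0, 0.002], [1.0, 0.005, -0.001], [-0.001, 0.002, -1.0]]
contact_force: [0.0, 0.3, 6.4]
width: 0.0146
grasp_force: 38.9
```

Call:
{"method": "arm_command", "body": {
  "motion": [
    [0, 0, 15, 0],
    [0, 0, 30, 0],
    [0, 0, 35, 0],
    [0, 0, 35, 0],
    [0, 0, 25, 0],
    [0, 0, 9, 0],
    [0, 0, 0, 0]
  ]
}}

```text
t: 15.87
ee_pos: [0.4873, -0.3014, 0.2517]
eef_rot: [[-0.005, 1.0, 0.005], [1.0, 0.005, -0.002], [-0.002, 0.005, -1.0]]
contact_force: [-0.1, 0.8, -0.1]
width: 0.0142
grasp_force: 39.1
```

Call:
{"method": "arm_command", "body": {
  "motion": [
    [4, 12, 0, 0],
    [8, 25, 0, 0],
    [9, 30, 0, 0],
    [9, 30, 0, 0],
    [9, 30, 0, 0],
    [9, 30, 0, 0],
    [9, 30, 0, 0],
    [9, 30, 0, 0],
    [9, 30, 0, 0],
    [9, 30, 0, 0],
    [9, 30, 0, 0],
    [8, 30, 0, 0],
    [6, 22, 0, 0],
    [4, 14, 0, 0],
    [2, 8, 0, 0],
    [0, 0, 0, 0],
    [0, 0, 0, 0],
    [0, 0, 0, 0]
  ]
}}

```text
t: 17.37
ee_pos: [0.5987, 0.0779, 0.2487]
eef_rot: [[-0.002, 1.0, -0.001], [1.0, 0.002, -0.001], [-0.001, -0.001, -1.0]]
contact_force: [-0.6, 0.7, -0.0]
width: 0.0146
grasp_force: 39.1
```

```bash
python3 - <<'E'
from h import *
w=snap('wrist','p0.png');s=state();print(s['ee_pos'],s['width'],np.array(s['eef_rot'])[:,1].round(3))
E
```

```text
[0.59878821 0.07797481 0.24893752] 0.014165048973415521 [ 1.     0.002 -0.   ]
```

View pics/p0.png

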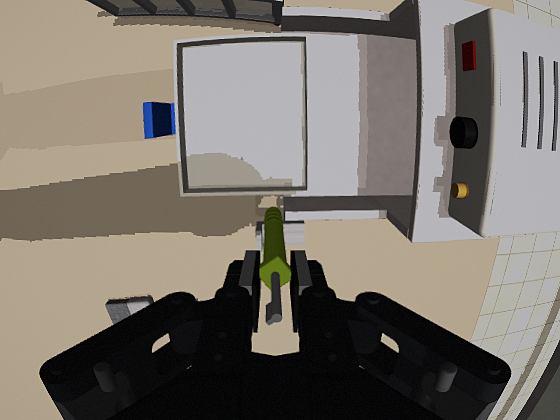

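The carver hangs vertical in the grip. The tray rim's inner corners are near (187,188), (303,187), (303,42) and (187,45).

```bash
python3 - <<'E'
from h import *
w=snap('wrist')
for u,v in [(187,188),(303,187),(303,42),(187,45)]: print(onz(w,u,v,.036,True).round(4))
print(proj(w,(.5988,.078,.163),True),proj(w,(.5988,.078,.012),True))
E
```

```text
[0.4981 0.0703 0.036 ]
[0.6307 0.071  0.036 ]
[0.6294 0.2329 0.036 ]
[0.5022 0.2334 0.036 ]
[274.39170844 214.84229349] [274.60753456 176.84017334]
```

Call:
{"method": "arm_command", "body": {
  "motion": [
    [0, 5, -20, 0],
    [0, 0, -25, 0],
    [0, 0, -25, 0],
    [0, 0, -25, 0],
    [0, 0, -22, 0],
    [0, 0, -15, 0],
    [0, 0, -10, 0],
    [0, 0, -6, 0],
    [0, 0, 0, 0],
    [0, 0, 0, 0]
  ],
  "grip_force": 25
}}

```text
t: 18.3
ee_pos: [0.5995, 0.0851, 0.1017]
eef_rot: [[-0.005, 1.0, 0.001], [1.0, 0.005, 0.0], [0.0, 0.001, -1.0]]
contact_force: [-0.8, -0.2, 0.3]
width: 0.0143
grasp_force: 39.1
```

```bash
python3 - <<'E'
import numpy as np
t=np.radians(np.arange(0,85,6.0));L=93
y=L*np.sin(t);z=L*np.cos(t)+6*np.sin(t)
print([[0,float(a.round(1)),float(b.round(1)),0] for a,b in zip(np.diff(y),np.diff(z))])
from h import *
s=state();print(s['ee_pos'],s['contact_force'],s['width'])
E
```

```text
[[0, 9.7, 0.1, 0], [0, 9.6, -0.9, 0], [0, 9.4, -1.9, 0], [0, 9.1, -2.9, 0], [0, 8.7, -3.9, 0], [0, 8.2, -4.8, 0], [0, 7.6, -5.6, 0], [0, 6.9, -6.4, 0], [0, 6.1, -7.2, 0], [0, 5.3, -7.8, 0], [0, 4.4, -8.4, 0], [0, 3.5, -8.9, 0], [0, 2.5, -9.2, 0], [0, 1.5, -9.5, 0]]
[0.59954694 0.08509983 0.10167313] [-0.84448236 -0.21641553  0.28065937] 0.014262855780713431
```

Call:
{"method": "arm_command", "body": {
  "motion": [
    [0, 0, -4, 0],
    [0, 0, -3, 0],
    [0, 0, 0, 0]
  ],
  "fingers": 0,
  "grip_force": 22
}}

```text
t: 18.55
ee_pos: [0.603, 0.0861, 0.0979]
eef_rot: [[-0.005, 1.0, 0.008], [1.0, 0.005, 0.002], [0.002, 0.008, -1.0]]
contact_force: [-0.9, 0.1, 13.9]
width: 0.0145
grasp_force: 39.9
```

Call:
{"method": "arm_command", "body": {
  "motion": [
    [0, 6, 0, 0],
    [0, 6, -0.3, 0],
    [0, 7.3, -0.9, 0],
    [0, 9.4, -1.9, 0],
    [0, 9.1, -2.9, 0],
    [0, 0, 0, 0]
  ]
}}

```text
t: 19.05
ee_pos: [0.601, 0.1273, 0.0901]
eef_rot: [[-0.008, 1.0, 0.005], [1.0, 0.008, 0.004], [0.004, 0.005, -1.0]]
contact_force: [-0.4, 3.1, 8.8]
width: 0.0146
grasp_force: 39.4
```

```bash
python3 - <<'E'
from h import *
w=snap('wrist','p1.png');s=state();print(s['ee_pos'],s['width'],s['grasp_force'],s['contact_force'])
E
```

```text
[0.60117408 0.12642957 0.09038377] 0.014555555160211273 39.387720823287964 [ 0.20517727  3.00309496 10.73945322]
```

View pics/p1.png

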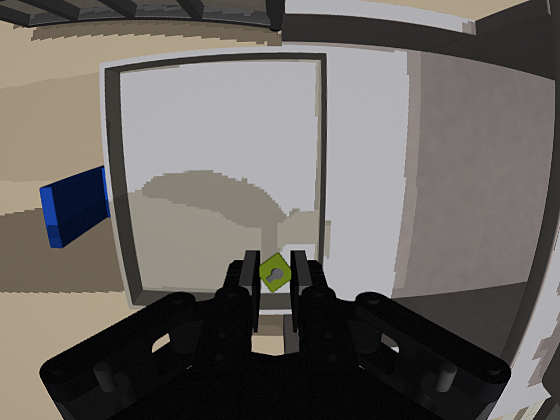

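The blade now points straight at the camera from (275,270), so the carver has tilted about 27° as planned. I'll continue the arc.

Call:
{"method": "arm_command", "body": {
  "motion": [
    [0, 8.7, -3.9, 0],
    [0, 8.2, -4.8, 0],
    [0, 7.6, -5.6, 0],
    [0, 6.9, -6.4, 0],
    [0, 6.1, -7.2, 0],
    [0, 5.3, -7.8, 0],
    [0, 0, 0, 0]
  ]
}}

```text
t: 19.68
ee_pos: [0.5973, 0.1679, 0.0501]
eef_rot: [[-0.007, 1.0, -0.003], [1.0, 0.007, 0.0], [0.0, -0.003, -1.0]]
contact_force: [0.5, 2.5, 3.6]
width: 0.0125
grasp_force: 29.1
```

Call:
{"method": "arm_command", "body": {
  "motion": [
    [0, 4.4, -8.4, 0],
    [0, 3.5, -8.9, 0],
    [0, 2.5, -8, 0],
    [0, 1.5, -7, 0],
    [0, 0, 0, 0]
  ]
}}

```text
t: 20.1
ee_pos: [0.5974, 0.1777, 0.0177]
eef_rot: [[-0.006, 1.0, -0.003], [1.0, 0.005, -0.001], [-0.001, -0.003, -1.0]]
contact_force: [-0.6, 0.8, 2.5]
width: 0.0129
grasp_force: 29.2
```

```bash
python3 - <<'E'
from h import *
w=snap('wrist','p2.png');s=state();print(s['ee_pos'],s['width'],s['grasp_force'],s['contact_force'])
E
```

```text
[0.59793796 0.17746131 0.01857525] 0.012816404775033576 29.102037004195154 [0.82320694 0.66769789 1.98975183]
```

View pics/p2.png

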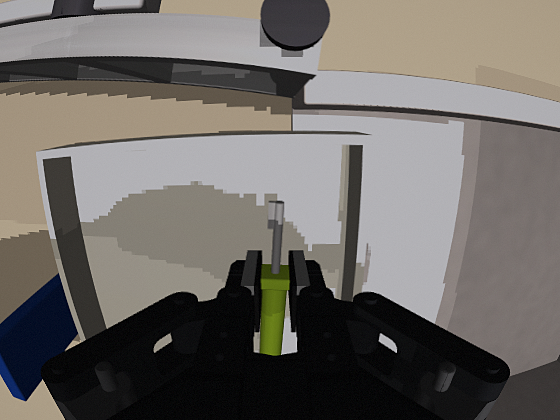

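The carver lies along y in the tray, with its collar at (275,280) and its blade toward +y. I'll release it and go for pink.

Call:
{"method": "arm_command", "body": {
  "motion": [
    [0, 0, 0, 0],
    [0, 0, 0, 0],
    [0, 0, 5, 0],
    [0, 0, 15, 0],
    [0, 0, 35, 0],
    [0, 0, 40, 0],
    [0, 0, 40, 0],
    [0, 0, 40, 0],
    [0, 0, 30, 0],
    [0, 0, 17, 0]
  ],
  "fingers": 0.3
}}

```text
t: 20.98
ee_pos: [0.601, 0.1778, 0.2478]
eef_rot: [[-0.004, 1.0, 0.007], [1.0, 0.004, 0.002], [0.002, 0.007, -1.0]]
contact_force: [-0.1, -0.0, 0.0]
width: 0.0258
grasp_force: 0.0
```

Call:
{"method": "arm_command", "body": {
  "motion": [
    [-1, -15, 0, 0],
    [-4, -30, 0, 0],
    [-5, -38, 0, 0],
    [-5, -38, 0, 0],
    [-5, -38, 0, 0],
    [-5, -38, 0, 0],
    [-5, -38, 0, 0],
    [-5, -38, 0, 0],
    [-5, -38, 0, 0],
    [-5, -38, 0, 0],
    [-5, -38, 0, 0],
    [-5, -38, 0, 0],
    [-4, -28, 0, 0],
    [-2, -17, 0, 0],
    [0, -10, 0, 0],
    [0, 0, 0, 0],
    [0, 0, 0, 0],
    [0, 0, 0, 0]
  ],
  "fingers": 0.5
}}

```text
t: 22.48
ee_pos: [0.5384, -0.3, 0.2416]
eef_rot: [[-0.007, 1.0, -0.0], [1.0, 0.007, 0.002], [0.002, -0.0, -1.0]]
contact_force: [0.3, 0.9, 0.1]
width: 0.0427
grasp_force: 0.0
```

```bash
cat > look.py <<'E'
from h import *
w=snap('wrist');t=snap('top');s=state();print(s['ee_pos'],np.array(s['eef_rot'])[:,1].round(3))
R={'blue':((90,100,40),(125,255,255)),'pink':((135,50,40),(172,255,255)),'yg':((25,100,40),(45,255,255))}
for k,(lo,hi) in R.items():
    for bb,c in blobs(w,lo,hi): print(k,bb,c,onz(w,*c,.100,True).round(4),'low',onz(w,bb[0]+bb[2]/2,bb[1]+bb[3]-7,.109,True).round(4))
    for bb,c in blobs(t,lo,hi,8): print('  top',bb,c,onz(t,*c,.105).round(4),'tray',onz(t,*c,.018).round(4))
E
python3 look.py
```

```text
[ 0.53871666 -0.29975845  0.241805  ] [ 1.     0.008 -0.   ]
blue [313, 186, 32, 40, 499] [327.9, 204.8] [ 0.5875 -0.307   0.1   ] low [ 0.5876 -0.3178  0.109 ]
  top [428, 204, 5, 5, 18] [429.7, 205.9] [ 0.5914 -0.3151  0.105 ] tray [ 0.5978 -0.3428  0.018 ]
  top [248, 249, 13, 5, 60] [254.3, 251.0] [0.4775 0.1463 0.105 ] tray [0.4759 0.1512 0.018 ]
pink [263, 182, 18, 30, 346] [271.6, 196.7] [ 0.5358 -0.2998  0.1   ] low [ 0.5363 -0.3051  0.109 ]
  top [424, 226, 5, 4, 19] [425.9, 227.6] [ 0.5345 -0.3035  0.105 ] tray [ 0.5369 -0.3303  0.018 ]
  top [245, 207, 33, 4, 99] [260.8, 208.5] [0.5886 0.1286 0.105 ] tray [0.5949 0.1322 0.018 ]
```

```bash
python3 - <<'E'
from h import *
w=snap('wrist');b=snap('top');s=snap('scene')
o=np.zeros((560,790,3),np.uint8)
o[:280,:395]=cv2.resize(w['color'][100:300,150:432],(395,280),interpolation=2);o[:280,400:790]=cv2.resize(b['color'][185:285,200:340],(390,280),interpolation=2)
o[285:560,:395]=cv2.resize(s['color'][255:345,130:259],(395,275),interpolation=2)
cv2.imwrite('pics/k1.png',cv2.convertScaleAbs(o[...,::-1],alpha=1.4))
E
```

```text
(no output)
```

View pics/k1.png

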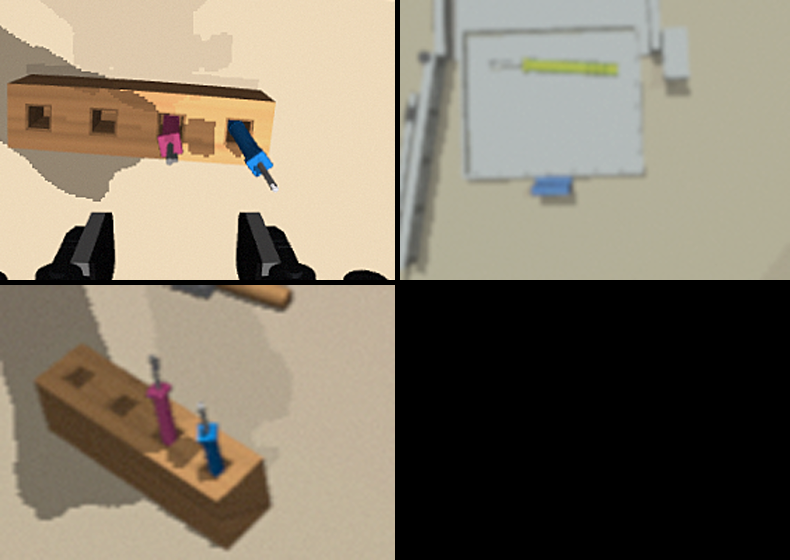

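Yellow-green lies flat in the tray at (570,68) in the top right panel. Blue now leans in its socket, so it was knocked, and pink still stands. I'll take pink.

Call:
{"method": "arm_command", "body": {
  "motion": [
    [-2.4, -2.3, -20, 0],
    [0, 0, -25, 0],
    [0, 0, -25, 0],
    [0, 0, -25, 0],
    [0, 0, -20, 0],
    [0, 0, -15, 0],
    [0, 0, -11, 0],
    [0, 0, 0, 0],
    [0, 0, 0, 0]
  ]
}}

```text
t: 23.48
ee_pos: [0.5356, -0.304, 0.1009]
eef_rot: [[-0.006, 1.0, -0.001], [1.0, 0.006, 0.0], [0.0, -0.001, -1.0]]
contact_force: [0.9, 0.0, 1.1]
width: 0.0424
grasp_force: 0.0
```

Call:
{"method": "arm_command", "body": {
  "motion": [
    [0, 0, 0, 0],
    [0, 0, 0, 0],
    [0, 0, 0, 0],
    [0, 0, 0, 0],
    [0, 0, 0, 0],
    [0, 0, 0, 0]
  ],
  "fingers": 0,
  "grip_force": 40
}}

```text
t: 23.98
ee_pos: [0.5367, -0.305, 0.1025]
eef_rot: [[-0.005, 1.0, 0.003], [1.0, 0.005, -0.001], [-0.001, 0.003, -1.0]]
contact_force: [-0.4, 0.3, 6.1]
width: 0.0121
grasp_force: 39.1
```

Call:
{"method": "arm_command", "body": {
  "motion": [
    [0, 0, 15, 0],
    [0, 0, 30, 0],
    [0, 0, 35, 0],
    [0, 0, 35, 0],
    [0, 0, 25, 0],
    [0, 0, 9, 0],
    [0, 0, 0, 0]
  ]
}}

```text
t: 24.57
ee_pos: [0.5369, -0.3052, 0.2529]
eef_rot: [[-0.005, 1.0, 0.005], [1.0, 0.005, -0.002], [-0.002, 0.005, -1.0]]
contact_force: [-0.3, -0.2, -0.9]
width: 0.0125
grasp_force: 39.2
```

Call:
{"method": "arm_command", "body": {
  "motion": [
    [1, 12, 0, 0],
    [2, 25, 0, 0],
    [2, 31, 0, 0],
    [2, 31, 0, 0],
    [2, 31, 0, 0],
    [2, 31, 0, 0],
    [2, 31, 0, 0],
    [2, 31, 0, 0],
    [2, 31, 0, 0],
    [2, 31, 0, 0],
    [2, 31, 0, 0],
    [2, 31, 0, 0],
    [2, 22, 0, 0],
    [1, 13, 0, 0],
    [0, 6, 0, 0],
    [0, 0, 0, 0],
    [0, 0, 0, 0],
    [0, 0, 0, 0]
  ]
}}

```text
t: 26.07
ee_pos: [0.5614, 0.0814, 0.2497]
eef_rot: [[-0.002, 1.0, -0.001], [1.0, 0.002, -0.001], [-0.001, -0.001, -1.0]]
contact_force: [-1.2, -0.0, 0.6]
width: 0.0121
grasp_force: 39.2
```

```bash
python3 - <<'E'
from h import *
w=snap('wrist','p3.png');s=state();print(s['ee_pos'],s['width'],s['grasp_force'])
E
```

```text
[0.56153986 0.08140168 0.24986561] 0.012724591549627318 39.2137710750103
```

View pics/p3.png

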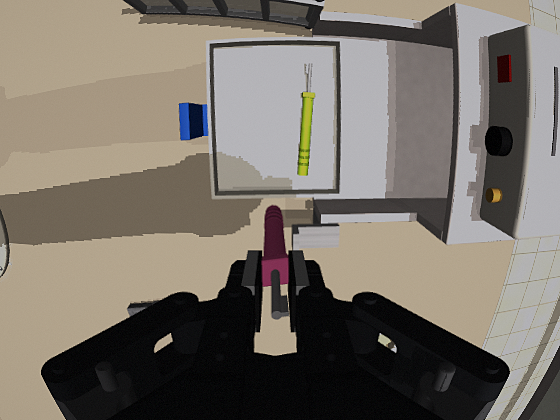

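Pink hangs vertical at (275,240). Yellow-green lies in the tray at (305,120), clear of it. I'll shift x by −4 mm and repeat the laying arc.

Call:
{"method": "arm_command", "body": {
  "motion": [
    [-4, 2, -20, 0],
    [0, 0, -25, 0],
    [0, 0, -25, 0],
    [0, 0, -25, 0],
    [0, 0, -22, 0],
    [0, 0, -15, 0],
    [0, 0, -10, 0],
    [0, 0, -6, 0],
    [0, 0, -4, 0],
    [0, 0, -2, 0],
    [0, 0, 0, 0]
  ],
  "fingers": 0,
  "grip_force": 22
}}

```text
t: 27.03
ee_pos: [0.5612, 0.0858, 0.0993]
eef_rot: [[-0.004, 1.0, 0.007], [1.0, 0.004, 0.002], [0.002, 0.007, -1.0]]
contact_force: [-0.4, -0.2, 10.9]
width: 0.0122
grasp_force: 40.1
```

Call:
{"method": "arm_command", "body": {
  "motion": [
    [0, 6, 0, 0],
    [0, 6, -0.3, 0],
    [0, 7.3, -0.9, 0],
    [0, 9.4, -1.9, 0],
    [0, 9.1, -2.9, 0],
    [0, 0, 0, 0]
  ]
}}

```text
t: 27.53
ee_pos: [0.5599, 0.1256, 0.0921]
eef_rot: [[-0.007, 1.0, 0.005], [1.0, 0.007, 0.002], [0.002, 0.005, -1.0]]
contact_force: [0.5, 0.6, 8.5]
width: 0.0121
grasp_force: 38.6
```

```bash
python3 - <<'E'
from h import *
w=snap('wrist')
print(blobs(w,(135,50,40),(176,255,255)), proj(w,(.5605,.1256,.100),True))
E
```

```text
[([261, 259, 28, 31, 651], [273.8, 273.2])] [275.41088598 274.76470038]
```

The pink blob is compact at the grip, so it is tilted just as before.

Call:
{"method": "arm_command", "body": {
  "motion": [
    [0, 8.7, -3.9, 0],
    [0, 8.2, -4.8, 0],
    [0, 7.6, -5.6, 0],
    [0, 6.9, -6.4, 0],
    [0, 6.1, -7.2, 0],
    [0, 5.3, -7.8, 0],
    [0, 0, 0, 0]
  ]
}}

```text
t: 28.17
ee_pos: [0.5587, 0.1691, 0.0551]
eef_rot: [[-0.008, 1.0, 0.003], [1.0, 0.008, 0.003], [0.003, 0.003, -1.0]]
contact_force: [1.0, 4.9, 4.8]
width: 0.0121
grasp_force: 40.6
```

Call:
{"method": "arm_command", "body": {
  "motion": [
    [0, 4.4, -8.4, 0],
    [0, 3.5, -8.9, 0],
    [0, 2.5, -8, 0],
    [0, 1.5, -7, 0],
    [0, 0, -1, 0],
    [0, 0, 0, 0]
  ]
}}

```text
t: 28.67
ee_pos: [0.5573, 0.1777, 0.0206]
eef_rot: [[-0.005, 1.0, -0.001], [1.0, 0.005, -0.001], [-0.001, -0.001, -1.0]]
contact_force: [-0.1, 1.9, 2.8]
width: 0.0122
grasp_force: 41.4
```

```bash
python3 - <<'E'
from h import *
w=snap('wrist');s=state();print(s['ee_pos'],s['width'],s['contact_force'])
print(blobs(w,(135,50,40),(176,255,255)))
E
```

```text
[0.55754781 0.17759106 0.020929  ] 0.012131215811187538 [-0.59027356  1.31949125  2.25347682]
[([261, 271, 28, 85, 1984], [274.3, 312.0])]
```

Call:
{"method": "arm_command", "body": {
  "motion": [
    [0, 0, 0, 0],
    [0, 0, 0, 0],
    [0, 0, 5, 0],
    [0, 0, 15, 0],
    [0, 0, 35, 0],
    [0, 0, 40, 0],
    [0, 0, 40, 0],
    [0, 0, 40, 0],
    [0, 0, 30, 0],
    [0, 0, 14, 0]
  ],
  "fingers": 0.24
}}

```text
t: 29.55
ee_pos: [0.5597, 0.178, 0.2456]
eef_rot: [[-0.004, 1.0, 0.007], [1.0, 0.004, 0.003], [0.003, 0.007, -1.0]]
contact_force: [0.8, -0.1, 0.5]
width: 0.0206
grasp_force: 0.0
```

Call:
{"method": "arm_command", "body": {
  "motion": [
    [1, -15, 0, 0],
    [2, -30, 0, 0],
    [2.5, -38, 0, 0],
    [2.5, -38, 0, 0],
    [2.5, -38, 0, 0],
    [2.5, -38, 0, 0],
    [2.5, -38, 0, 0],
    [2.5, -38, 0, 0],
    [2.5, -38, 0, 0],
    [2.5, -38, 0, 0],
    [2.5, -38, 0, 0],
    [2.5, -38, 0, 0],
    [2, -34, 0, 0],
    [1, -21, 0, 0],
    [0, -10, 0, 0],
    [0, 0, 0, 0],
    [0, 0, 0, 0],
    [0, 0, 0, 0]
  ],
  "fingers": 0.6
}}

```text
t: 31.05
ee_pos: [0.5891, -0.3091, 0.2398]
eef_rot: [[-0.008, 1.0, -0.0], [1.0, 0.008, 0.002], [0.002, -0.0, -1.0]]
contact_force: [-0.3, 0.4, 0.2]
width: 0.0513
grasp_force: 0.0
```

```bash
python3 look.py; python3 - <<'E'
from h import *
w=snap('wrist');b=snap('top');s=snap('scene')
o=np.zeros((560,790,3),np.uint8)
o[:280,:395]=cv2.resize(w['color'][140:260,190:359],(395,280),interpolation=2);o[:280,400:790]=cv2.resize(b['color'][185:285,200:340],(390,280),interpolation=2)
o[285:560,:395]=cv2.resize(s['color'][255:345,130:259],(395,275),interpolation=2)
o[285:560,400:790]=cv2.resize(b['color'][195:225,405:447],(390,275),interpolation=2)
cv2.imwrite('pics/k2.png',cv2.convertScaleAbs(o[...,::-1],alpha=1.4))
E
```

```text
[ 0.58941779 -0.30903483  0.2400155 ] [1.    0.008 0.   ]
blue [266, 177, 24, 40, 453] [275.6, 196.0] [ 0.5902 -0.3078  0.1   ] low [ 0.5923 -0.3182  0.109 ]
  top [428, 204, 4, 5, 11] [429.5, 206.2] [ 0.5906 -0.3146  0.105 ] tray [ 0.597  -0.3422  0.018 ]
  top [248, 248, 13, 5, 59] [254.2, 250.1] [0.4799 0.1465 0.105 ] tray [0.4784 0.1514 0.018 ]
  top [246, 221, 33, 4, 128] [261.8, 222.5] [0.5518 0.1262 0.105 ] tray [0.5554 0.1297 0.018 ]
  top [244, 206, 34, 4, 100] [260.6, 207.6] [0.591  0.1291 0.105 ] tray [0.5974 0.1328 0.018 ]
```

View pics/k2.png

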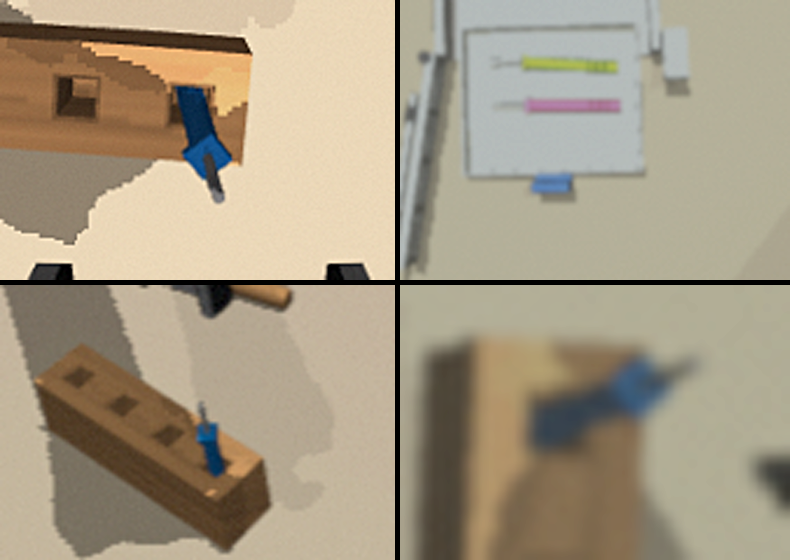

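Two carvers lie flat in the tray, at (570,65) and (570,105). Blue leans toward −y and +x, with its collar at (207,158) and tip at (218,197) in the top-left panel.

```bash
python3 - <<'E'
from h import *
w=snap('wrist');t=snap('top')
f=lambda u,v:ray(w,190+u*169/395-.3,140+v*120/280-.3,True)
g=lambda u,v:ray(t,405+(u-400)*42/390-.3,195+(v-285)*30/275-.3)
print('collar',two(f(207,158),g(640,388)),'tip',two(f(218,197),g(690,364)))
print(onz(w,190+207*169/395,140+158*120/280,.108,True),onz(w,190+218*169/395,140+197*120/280,.143,True))
print(state()['ee_pos'])
E
```

```text
collar (array([ 0.59301565, -0.32526817,  0.08064227]), np.float64(0.00030095261377415027)) tip (array([ 0.59596036, -0.32292245,  0.1346507 ]), np.float64(0.0020504862147896243))
[ 0.59286146 -0.31784516  0.108     ] [ 0.59618495 -0.32136665  0.143     ]
[ 0.58890581 -0.31097963  0.24016377]
```

Call:
{"method": "arm_command", "body": {
  "motion": [
    [4, -6.5, -20, 0],
    [0, 0, -25, 0],
    [0, 0, -25, 0],
    [0, 0, -25, 0],
    [0, 0, -20, 0],
    [0, 0, -15, 0],
    [0, 0, -10, 0],
    [0, 0, 0, 0],
    [0, 0, 0, 0]
  ]
}}

```text
t: 32.15
ee_pos: [0.5926, -0.3183, 0.1]
eef_rot: [[-0.005, 1.0, -0.0], [1.0, 0.005, 0.0], [0.0, -0.0, -1.0]]
contact_force: [0.9, -0.4, 0.8]
width: 0.0513
grasp_force: 0.0
```

Call:
{"method": "arm_command", "body": {
  "motion": [
    [0, 0, 0, 0],
    [0, 0, 0, 0],
    [0, 0, 0, 0],
    [0, 0, 0, 0],
    [0, 0, 0, 0],
    [0, 0, 0, 0],
    [0, 0, 0, 0]
  ],
  "fingers": 0,
  "grip_force": 40
}}

```text
t: 32.73
ee_pos: [0.5935, -0.319, 0.1014]
eef_rot: [[-0.005, 1.0, 0.002], [1.0, 0.005, -0.001], [-0.001, 0.002, -1.0]]
contact_force: [-0.7, 0.1, 5.8]
width: 0.0142
grasp_force: 39.0
```

Call:
{"method": "arm_command", "body": {
  "motion": [
    [-2, 3, 1, 0],
    [-3, 4, 1, 0],
    [-2, 3, 1, 0],
    [0, 2, 2, 0],
    [0, 0, 0, 0]
  ]
}}

```text
t: 33.15
ee_pos: [0.5859, -0.3053, 0.1049]
eef_rot: [[-0.006, 1.0, 0.0], [1.0, 0.006, 0.0], [0.0, 0.0, -1.0]]
contact_force: [2.8, -1.0, -1.9]
width: 0.0144
grasp_force: 39.6
```

Lift, then carry it to the third place at x ≈ 0.527.

Call:
{"method": "arm_command", "body": {
  "motion": [
    [0, 0, 15, 0],
    [0, 0, 30, 0],
    [0, 0, 35, 0],
    [0, 0, 35, 0],
    [0, 0, 22, 0],
    [0, 0, 8, 0],
    [0, 0, 0, 0]
  ]
}}

```text
t: 33.73
ee_pos: [0.5859, -0.3068, 0.2522]
eef_rot: [[-0.005, 1.0, 0.002], [1.0, 0.005, -0.001], [-0.001, 0.002, -1.0]]
contact_force: [0.4, -1.2, -0.6]
width: 0.0143
grasp_force: 39.0
```

Call:
{"method": "arm_command", "body": {
  "motion": [
    [-2, 12, 0, 0],
    [-4, 25, 0, 0],
    [-5, 31, 0, 0],
    [-5, 31, 0, 0],
    [-5, 31, 0, 0],
    [-5, 31, 0, 0],
    [-5, 31, 0, 0],
    [-5, 31, 0, 0],
    [-5, 31, 0, 0],
    [-5, 31, 0, 0],
    [-5, 31, 0, 0],
    [-5, 31, 0, 0],
    [-4, 22, 0, 0],
    [-2, 13, 0, 0],
    [0, 6, 0, 0],
    [0, 0, 0, 0],
    [0, 0, 0, 0],
    [0, 0, 0, 0]
  ]
}}

```text
t: 35.23
ee_pos: [0.5232, 0.0801, 0.2493]
eef_rot: [[-0.003, 1.0, -0.001], [1.0, 0.003, -0.001], [-0.001, -0.001, -1.0]]
contact_force: [0.7, 0.0, -0.6]
width: 0.0145
grasp_force: 39.0
```

```bash
python3 - <<'E'
from h import *
w=snap('wrist');s=state();print(s['ee_pos'],s['width'],s['grasp_force'])
B=blobs(w,(90,100,30),(125,255,255));print(B)
p=s['ee_pos'];print(proj(w,p+[0,0,.008],True),proj(w,p-[0,0,.086],True),proj(w,p+[0,0,.044],True))
print(blobs(w,(135,50,40),(176,255,255)),blobs(w,(25,100,40),(45,255,255)))
h=cv2.cvtColor(w['color'],cv2.COLOR_RGB2HSV);m=cv2.inRange(h,(90,100,30),(125,255,255))[150:,220:330]
for r in range(0,270,10):
    xs=np.nonzero(m[r])[0]
    if len(xs):print(r+150,xs.min()+220,xs.max()+220,end='; ')
E
```

```text
[0.52342905 0.07998214 0.24953167] 0.014277648290547207 39.00166556239128
[([221, 100, 24, 38, 788], [231.7, 117.9]), ([254, 193, 37, 92, 1784], [269.2, 240.2])]
[274.48684838 275.34976859] [274.80027703 215.114323  ] [274.25248138 320.48688045]
[([299, 93, 14, 84, 879], [304.9, 133.8])] [([332, 92, 19, 83, 827], [340.2, 132.4])]
200 254 268; 210 255 272; 220 256 274; 230 258 276; 240 259 280; 250 260 283; 260 260 289; 270 259 290; 280 268 273;
```

Blue hangs slightly tilted, about 5°, which still allows the same laying arc.

Call:
{"method": "arm_command", "body": {
  "motion": [
    [1.5, 0, -20, 0],
    [0, 0, -25, 0],
    [0, 0, -25, 0],
    [0, 0, -25, 0],
    [0, 0, -22, 0],
    [0, 0, -15, 0],
    [0, 0, -10, 0],
    [0, 0, -6, 0],
    [0, 0, -4, 0],
    [0, 0, -2, 0],
    [0, 0, 0, 0]
  ],
  "fingers": 0,
  "grip_force": 22
}}

```text
t: 36.2
ee_pos: [0.528, 0.0815, 0.0983]
eef_rot: [[-0.004, 1.0, 0.005], [1.0, 0.004, 0.001], [0.001, 0.005, -1.0]]
contact_force: [-0.0, -0.1, 7.2]
width: 0.0142
grasp_force: 38.9
```

Call:
{"method": "arm_command", "body": {
  "motion": [
    [0, 6, -0.5, 0],
    [0, 6, -0.3, 0],
    [0, 7.3, -0.9, 0],
    [0, 9.4, -1.9, 0],
    [0, 9.1, -2.9, 0],
    [0, 0, 0, 0]
  ]
}}

```text
t: 36.7
ee_pos: [0.5283, 0.1228, 0.092]
eef_rot: [[-0.008, 1.0, 0.007], [1.0, 0.008, 0.003], [0.003, 0.007, -1.0]]
contact_force: [1.5, 1.3, 6.6]
width: 0.0142
grasp_force: 34.2
```

```bash
python3 - <<'E'
from h import *
w=snap('wrist');s=state();print(s['ee_pos'],s['width'],s['grasp_force'])
print(blobs(w,(90,100,30),(125,255,255)))
E
```

```text
[0.52843614 0.12186163 0.09213076] 0.014267153527443592 34.04591292142868
[([154, 155, 57, 90, 3616], [181.5, 197.6]), ([259, 247, 30, 39, 659], [271.8, 265.4])]
```

Call:
{"method": "arm_command", "body": {
  "motion": [
    [0, 6, -1.5, 0],
    [0, 8.7, -3.9, 0],
    [0, 8.2, -4.8, 0],
    [0, 7.6, -5.6, 0],
    [0, 6.9, -6.4, 0],
    [0, 0, 0, 0]
  ]
}}

```text
t: 37.25
ee_pos: [0.5246, 0.1598, 0.0669]
eef_rot: [[-0.008, 1.0, -0.001], [1.0, 0.008, 0.002], [0.002, -0.001, -1.0]]
contact_force: [0.2, 2.3, 4.6]
width: 0.0133
grasp_force: 21.5
```

```bash
python3 - <<'E'
from h import *
w=snap('wrist');s=state();print(s['ee_pos'],s['width'],s['contact_force'])
print(blobs(w,(90,100,30),(125,255,255)))
E
```

```text
[0.52500425 0.158721   0.06734135] 0.013047268339183 [0.47219778 2.80107168 3.77845252]
[([152, 216, 62, 85, 3314], [185.1, 260.8]), ([259, 251, 31, 75, 1207], [271.5, 279.1])]
```

Call:
{"method": "arm_command", "body": {
  "motion": [
    [0, 6.1, -7.2, 0],
    [0, 5.3, -7.8, 0],
    [0, 4.4, -8.4, 0],
    [0, 3.5, -8.5, 0],
    [0, 2.5, -8, 0],
    [0, 1, -5.5, 0],
    [0, 0, 0, 0],
    [0, 0, 0, 0]
  ]
}}

```text
t: 37.97
ee_pos: [0.5241, 0.1803, 0.0209]
eef_rot: [[-0.005, 1.0, -0.002], [1.0, 0.005, 0.0], [0.0, -0.002, -1.0]]
contact_force: [-0.1, 4.5, -1.1]
width: 0.0128
grasp_force: 23.4
```

```bash
python3 - <<'E'
from h import *
w=snap('wrist');s=state();print(s['ee_pos'],s['width'],s['contact_force'])
print(blobs(w,(90,100,30),(125,255,255)))
E
```

```text
[0.52419318 0.18038099 0.02120892] 0.01282363698155564 [-1.58565634  4.3167594  -1.14367677]
[([257, 254, 33, 102, 2273], [271.8, 302.7]), ([166, 276, 28, 21, 339], [181.8, 285.0]), ([153, 333, 19, 20, 161], [162.0, 342.5])]
```

Call:
{"method": "arm_command", "body": {
  "motion": [
    [0, 0, 0, 0],
    [0, 0, 0, 0],
    [0, 0, 0, 0],
    [0, 0, 5, 0],
    [0, 0, 15, 0],
    [0, 0, 35, 0],
    [0, 0, 40, 0],
    [0, 0, 40, 0],
    [0, 0, 40, 0],
    [0, 0, 30, 0],
    [0, 0, 14, 0],
    [0, 0, 0, 0],
    [0, 0, 0, 0]
  ],
  "fingers": 0.2
}}

```text
t: 39.1
ee_pos: [0.5256, 0.1786, 0.2418]
eef_rot: [[-0.004, 1.0, 0.002], [1.0, 0.004, 0.0], [0.0, 0.002, -1.0]]
contact_force: [-0.2, 0.4, 0.8]
width: 0.0171
grasp_force: 0.0
```

Call:
{"method": "arm_command", "body": {
  "motion": [
    [0, -20, 0, 0],
    [0, -30, 0, 0],
    [0, -30, 0, 0],
    [0, -25, 0, 0],
    [0, -15, 0, 0],
    [0, 0, 0, 0],
    [0, 0, 0, 0],
    [0, 0, 0, 0]
  ],
  "fingers": 0.5
}}

```text
t: 39.77
ee_pos: [0.5244, 0.0605, 0.2397]
eef_rot: [[-0.006, 1.0, -0.002], [1.0, 0.006, -0.0], [-0.0, -0.002, -1.0]]
contact_force: [-0.8, 0.6, 0.1]
width: 0.0429
grasp_force: 0.0
```

```bash
python3 - <<'E'
from h import *
w=snap('wrist');b=snap('top');s=snap('scene');print(state()['ee_pos'])
o=np.zeros((560,790,3),np.uint8)
o[:420,:420]=w['color'][:,100:520];o[:280,424:]=cv2.resize(b['color'][170:250,205:310],(366,280),interpolation=2)
o[284:560,424:]=cv2.resize(s['color'][160:260,255:388],(366,276),interpolation=2)
cv2.imwrite('pics/k3.png',cv2.convertScaleAbs(o[...,::-1],alpha=1.4))
for n,lo,hi in (('blue',(90,100,30),(125,255,255)),('pink',(135,50,40),(176,255,255)),('yg',(25,100,40),(45,255,255))):
    for bb,c in blobs(w,lo,hi): print(n,bb,onz(w,*c,.018,True).round(3),'tab',onz(w,*c,.088,True).round(3))
E
```

```text
[0.52480202 0.06110961 0.24038689]
blue [265, 67, 18, 86, 901] [0.522 0.141 0.018] tab [0.522 0.139 0.088]
blue [216, 78, 25, 39, 853] [0.471 0.153 0.018] tab [0.482 0.149 0.088]
pink [297, 75, 15, 87, 941] [0.556 0.132 0.018] tab [0.55  0.132 0.088]
yg [332, 74, 19, 86, 875] [0.597 0.134 0.018] tab [0.583 0.134 0.088]
```

View pics/k3.png

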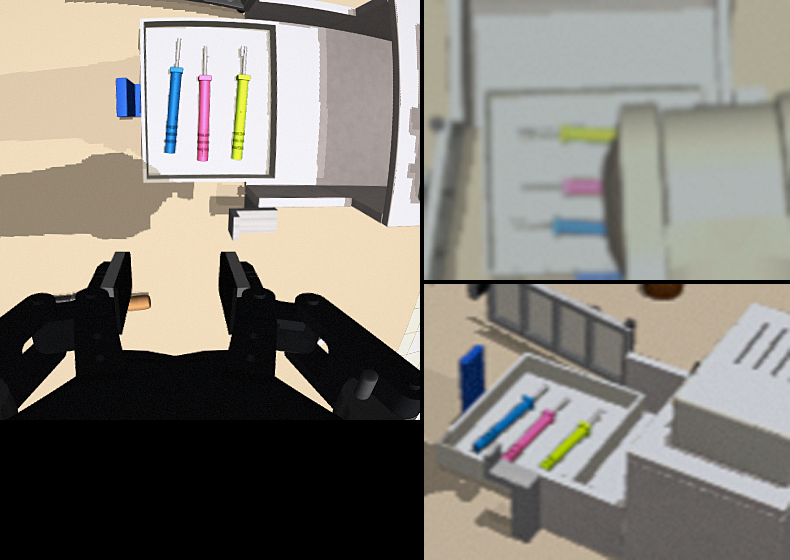

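All three lie flat in the tray: blue at (173,115), pink (204,118) and yellow-green (241,118) in the left panel. Next I'll slide the tray home.

Call:
{"method": "arm_command", "body": {
  "motion": [
    [-12, 20, 0, 0],
    [-12, 25, 0, 0],
    [-12, 25, 0, 0],
    [-12, 20, 0, 0],
    [0, 0, 0, 0],
    [0, 0, -20, 0],
    [0, 0, -30, 0],
    [0, 0, -30, 0],
    [0, 0, -30, 0],
    [0, 0, -30, 0],
    [0, 0, -22, 0],
    [0, 0, -14, 0],
    [0, 0, -8, 0],
    [0, 0, 0, 0],
    [0, 0, 0, 0]
  ]
}}

```text
t: 41.17
ee_pos: [0.4773, 0.1498, 0.057]
eef_rot: [[-0.006, 1.0, -0.0], [1.0, 0.006, -0.0], [-0.0, -0.0, -1.0]]
contact_force: [-0.7, 0.3, -0.7]
width: 0.0428
grasp_force: 0.0
```

Call:
{"method": "arm_command", "body": {
  "motion": [
    [0, 0, 0, 0],
    [0, 0, 0, 0],
    [0, 0, 0, 0],
    [0, 0, 0, 0],
    [0, 0, 0, 0],
    [0, 0, 0, 0]
  ],
  "fingers": 0,
  "grip_force": 30
}}

```text
t: 41.67
ee_pos: [0.4779, 0.1501, 0.058]
eef_rot: [[-0.006, 1.0, 0.002], [1.0, 0.006, 0.001], [0.001, 0.002, -1.0]]
contact_force: [-1.2, 0.5, 6.5]
width: 0.0095
grasp_force: 31.1
```

Home is x ≈ 0.640, y ≈ 0.1535. I'll push smoothly.

Call:
{"method": "arm_command", "body": {
  "motion": [
    [5, 0.1, 0, 0],
    [10, 0.2, 0, 0],
    [14, 0.3, 0, 0],
    [16, 0.3, 0, 0],
    [16, 0.3, 0, 0],
    [16, 0.3, 0, 0],
    [16, 0.3, 0, 0],
    [16, 0.3, 0, 0],
    [15, 0.3, 0, 0],
    [13, 0.3, 0, 0],
    [10, 0.2, 0, 0],
    [7, 0.1, 0, 0],
    [5, 0.1, 0, 0],
    [3, 0, 0, 0],
    [2, 0, 0, 0],
    [1, 0, 0, 0],
    [0, 0, 0, 0],
    [0, 0, 0, 0]
  ]
}}

```text
t: 43.17
ee_pos: [0.6399, 0.1533, 0.0581]
eef_rot: [[-0.006, 1.0, -0.004], [1.0, 0.006, 0.0], [0.001, -0.004, -1.0]]
contact_force: [-9.4, -0.6, 12.4]
width: 0.0099
grasp_force: 32.4
```

Call:
{"method": "arm_command", "body": {
  "motion": [
    [1.5, 0, 0, 0],
    [0, 0, 0, 0],
    [0, 0, 0, 0]
  ]
}}

```text
t: 43.42
ee_pos: [0.6399, 0.1533, 0.0581]
eef_rot: [[-0.007, 1.0, -0.007], [1.0, 0.007, 0.0], [0.0, -0.007, -1.0]]
contact_force: [-13.5, -0.2, 16.9]
width: 0.0093
grasp_force: 33.7
```

Call:
{"method": "arm_command", "body": {
  "motion": [
    [0, 0, 0, 0],
    [0, 0, 0, 0],
    [0, 0, 0, 0],
    [0, 0, 15, 0],
    [0, 0, 30, 0],
    [0, 0, 40, 0],
    [0, 0, 40, 0],
    [0, 0, 35, 0],
    [0, 0, 0, 0],
    [0, 0, 0, 0]
  ],
  "fingers": 0.4
}}

```text
t: 44.25
ee_pos: [0.6459, 0.153, 0.2214]
eef_rot: [[-0.005, 1.0, 0.007], [1.0, 0.005, 0.002], [0.002, 0.007, -1.0]]
contact_force: [-0.5, 0.3, -0.8]
width: 0.0343
grasp_force: 0.0
```

Call:
{"method": "arm_command", "body": {
  "motion": [
    [-14, 10, 0, -7],
    [-14, 10, 0, -7],
    [-14, 10, 0, -7],
    [-14, 10, 0, -7],
    [-14, 10, 0, -7],
    [-14, 10, 0, -7],
    [-14, 10, 0, -7],
    [-14, 10, 0, -7],
    [-14, 10, 0, -7],
    [-14, 10, 0, -7],
    [-14, 11, 0, -7],
    [-14, 11, 0, -7],
    [-13, 11, 0, -7],
    [-12, 11, 0, -7],
    [0, 0, 0, 0],
    [0, 0, 0, 0],
    [0, 0, 0, 0]
  ]
}}

```text
t: 45.67
ee_pos: [0.4509, 0.2959, 0.2165]
eef_rot: [[0.991, -0.131, -0.0], [-0.131, -0.991, -0.001], [0.0, 0.001, -1.0]]
contact_force: [0.6, 0.2, 0.3]
width: 0.0339
grasp_force: 0.0
```

```bash
python3 - <<'E'
from h import *
w=snap('wrist');s=state();print(s['ee_pos'],np.array(s['eef_rot'])[:,1].round(3))
for lo,hi in (((172,130,50),(180,255,255)),((0,150,50),(5,255,255))):
  for bb,c in blobs(w,lo,hi): print(bb,onz(w,*c,.137,True).round(4),onz(w,bb[0],bb[1],.137,True).round(4),onz(w,bb[0]+bb[2],bb[1]+bb[3],.137,True).round(4))
b=snap('top')
for bb,c in blobs(b,(95,120,50),(125,255,255),8): print('blue',bb,c,onz(b,*c,.088).round(4))
E
```

```text
[0.45123597 0.29563087 0.21665783] [-0.133 -0.991  0.001]
[269, 210, 11, 33, 346] [0.4451 0.2978 0.137 ] [0.4573 0.2997 0.137 ] [0.431  0.2951 0.137 ]
blue [242, 175, 32, 4, 65] [257.1, 176.8] [0.675  0.1387 0.088 ]
blue [247, 190, 12, 2, 18] [252.2, 190.3] [0.6388 0.152  0.088 ]
```

Call:
{"method": "arm_command", "body": {
  "motion": [
    [-6.5, 1.7, -20, 0],
    [0, 0, -25, 0],
    [0, 0, -25, 0],
    [0, 0, -20, 0],
    [0, 0, -13, 0],
    [0, 0, -7, 0],
    [0, 0, 0, 0],
    [0, 0, 0, 0]
  ]
}}

```text
t: 46.43
ee_pos: [0.4448, 0.2979, 0.1071]
eef_rot: [[0.991, -0.135, 0.0], [-0.135, -0.991, -0.0], [0.0, 0.0, -1.0]]
contact_force: [0.0, 0.2, 0.0]
width: 0.0343
grasp_force: 0.0
```

Call:
{"method": "arm_command", "body": {
  "motion": [
    [0, 0, 0, 0],
    [0, 0, 0, 0],
    [0, 0, 0, 0],
    [0, 0, 0, 0],
    [0, 0, 0, 0],
    [0, 0, 0, 0]
  ],
  "fingers": 0,
  "grip_force": 30
}}

```text
t: 46.93
ee_pos: [0.4448, 0.2983, 0.1079]
eef_rot: [[0.991, -0.135, 0.001], [-0.135, -0.991, 0.001], [0.001, -0.001, -1.0]]
contact_force: [-1.3, -2.5, 6.4]
width: 0.0073
grasp_force: 31.6
```

Call:
{"method": "arm_command", "body": {
  "motion": [
    [2.2, -0.3, 5.2, 0],
    [2.4, -0.3, 5.1, 0],
    [2.7, -0.4, 5, 0],
    [2.9, -0.4, 4.8, 0],
    [3, -0.4, 4.7, 0],
    [3.2, -0.4, 4.5, 0],
    [0, 0, 0, 0],
    [0, 0, 0, 0]
  ]
}}

```text
t: 47.6
ee_pos: [0.4607, 0.2962, 0.1366]
eef_rot: [[0.991, -0.134, 0.0], [-0.134, -0.991, 0.0], [0.0, -0.0, -1.0]]
contact_force: [-0.9, -2.5, -0.7]
width: 0.0075
grasp_force: 32.3
```

Call:
{"method": "arm_command", "body": {
  "motion": [
    [-2.6, -12.5, 0, 4.9],
    [-1.5, -12.7, 0, 4.9],
    [-0.4, -12.7, 0, 4.9],
    [0.7, -12.7, 0, 4.9],
    [1.8, -12.6, 0, 4.9],
    [2.8, -12.4, 0, 4.9],
    [3.9, -12.1, 0, 4.9],
    [4.9, -11.8, 0, 4.9],
    [5.9, -11.3, 0, 4.9],
    [6.8, -10.8, 0, 4.9],
    [7.7, -10.1, 0, 4.9],
    [8.6, -9.4, 0, 4.9],
    [9.3, -8.7, 0, 4.9],
    [10, -7.9, 0, 4.9],
    [10.7, -7, 0, 4.9],
    [0, 0, 0, 0]
  ]
}}

```text
t: 48.93
ee_pos: [0.531, 0.1286, 0.1369]
eef_rot: [[0.408, 0.913, 0.002], [0.913, -0.408, -0.002], [-0.001, 0.002, -1.0]]
contact_force: [-4.5, -5.3, 3.4]
width: 0.0077
grasp_force: 30.9
```

Call:
{"method": "arm_command", "body": {
  "motion": [
    [11.2, -6, 0, 4.9],
    [11.7, -5, 0, 4.9],
    [12.1, -4, 0, 4.9],
    [12.4, -3, 0, 4.9],
    [8, -1.3, 0, 3.2],
    [0, 0, 0, 0],
    [0, 0, 0, 0]
  ]
}}

```text
t: 49.52
ee_pos: [0.5856, 0.1102, 0.1369]
eef_rot: [[0.026, 1.0, 0.001], [1.0, -0.026, -0.002], [-0.002, 0.001, -1.0]]
contact_force: [-1.9, -6.7, 3.1]
width: 0.0076
grasp_force: 30.7
```

Call:
{"method": "arm_command", "body": {
  "motion": [
    [4, -0.8, 0, 1.8],
    [3, 0, 0, 0],
    [2, 0, 0, 0],
    [0, 0, 0, 0],
    [0, 0, 0, 0]
  ]
}}

```text
t: 49.93
ee_pos: [0.5919, 0.1093, 0.1366]
eef_rot: [[-0.006, 1.0, -0.003], [1.0, 0.006, -0.003], [-0.003, -0.003, -1.0]]
contact_force: [-8.2, -8.2, 6.0]
width: 0.0077
grasp_force: 32.9
```

At the shut stop, at the same x as before. I'll lower the bar along its arc.

Call:
{"method": "arm_command", "body": {
  "motion": [
    [0, -3.4, -4.5, 0],
    [0, -3.1, -4.7, 0],
    [0, -2.9, -4.8, 0],
    [0, -2.7, -5, 0],
    [0, -2.4, -5.1, 0],
    [0, -2.2, -5, 0],
    [0, 0, 0, 0],
    [0, 0, 0, 0]
  ]
}}

```text
t: 50.6
ee_pos: [0.5922, 0.0945, 0.1081]
eef_rot: [[-0.007, 1.0, -0.002], [1.0, 0.007, -0.0], [-0.0, -0.002, -1.0]]
contact_force: [-7.4, -4.1, 8.7]
width: 0.0071
grasp_force: 33.5
```

Call:
{"method": "arm_command", "body": {
  "motion": [
    [0, 0, 0, 0],
    [0, 0, 0, 0],
    [0, 0, 0, 0],
    [0, 0, 15, 0],
    [0, 0, 30, 0],
    [0, 0, 40, 0],
    [0, 0, 38, 0],
    [0, 0, 0, 0],
    [0, 0, 0, 0],
    [0, 0, 0, 0]
  ],
  "fingers": 0.4
}}

```text
t: 51.43
ee_pos: [0.5936, 0.0955, 0.2301]
eef_rot: [[-0.007, 1.0, 0.001], [1.0, 0.007, 0.001], [0.001, 0.001, -1.0]]
contact_force: [-0.5, 0.1, 0.0]
width: 0.0341
grasp_force: 0.0
```

```bash
python3 - <<'E'
from h import *
w=snap('wrist','f.png');s=state();print(s['ee_pos'],s['contact_force'])
for lo,hi,z in [((172,130,50),(180,255,255),.137),((95,120,50),(125,255,255),.088)]:
    for bb,c in blobs(w,lo,hi): print(bb,c,onz(w,*c,z,True).round(4),onz(w,bb[0],bb[1],z,True).round(4),onz(w,bb[0]+bb[2],bb[1]+bb[3],z,True).round(4))
# difference to shut start picture: top and scene around the bay
for n,f,(r0,r1,c0,c1) in [('top','t0.png',(196,216,200,310)),('scene','s0.png',(175,255,270,335))]:
    im=get_image(n)['color'][...,::-1];o=cv2.imread('pics/'+f);d=cv2.absdiff(im,o).max(2)[r0:r1,c0:c1]
    ys,xs=np.nonzero(d>50);print(n,len(ys),(xs.min()+c0,xs.max()+c0,ys.min()+r0,ys.max()+r0) if len(ys) else '')
sc=snap('scene');print('scene red',blobs(sc,(0,150,60),(6,255,255),8),blobs(sc,(172,120,50),(180,255,255),8))
E
```

```text
[0.59284079 0.09526593 0.22908602] [ 0.06108885 -0.39109376 -0.63133435]
[348, 98, 22, 87, 843] [357.7, 140.3] [0.6677 0.1481 0.088 ] [0.6576 0.1856 0.088 ] [0.6818 0.1074 0.088 ]
[322, 113, 11, 41, 443] [327.0, 132.8] [0.6395 0.1538 0.088 ] [0.6347 0.1712 0.088 ] [0.6455 0.135  0.088 ]
top 101 (np.int64(237), np.int64(301), np.int64(196), np.int64(212))
scene 58 (np.int64(273), np.int64(334), np.int64(194), np.int64(240))
scene red [([356, 81, 7, 5, 27], [359.2, 83.0]), ([293, 193, 6, 6, 13], [295.3, 195.7])] []
```

```bash
python3 - <<'E'
from h import *
w=snap('wrist')
for lo,hi in [((0,110,25),(12,255,255)),((165,100,20),(180,255,255))]:
    for bb,c in blobs(w,lo,hi,40): print(bb,c,onz(w,*c,.137,True).round(4),onz(w,bb[0],bb[1],.137,True).round(4),onz(w,bb[0]+bb[2],bb[1]+bb[3],.137,True).round(4))
a=cv2.cvtColor(cv2.imread('pics/w1.png'),cv2.COLOR_BGR2GRAY);b=cv2.cvtColor(w['color'],cv2.COLOR_RGB2GRAY)
for r in (60,120,180,240,255): print(r,a[r,258:302:3].tolist(),b[r,258:302:3].tolist())
E
```

```text
[484, 62, 16, 32, 344] [491.5, 77.3] [0.7712 0.2125 0.137 ] [0.763  0.2242 0.137 ] [0.7811 0.1996 0.137 ]
[269, 187, 11, 45, 431] [274.2, 209.6] [0.5921 0.0973 0.137 ] [0.5882 0.1147 0.137 ] [0.5967 0.0794 0.137 ]
[381, 107, 18, 85, 840] [388.4, 148.1] [0.6775 0.1459 0.137 ] [0.6702 0.1764 0.137 ] [0.6892 0.1122 0.137 ]
60 [152, 151, 151, 159, 142, 181, 188, 85, 66, 177, 176, 176, 177, 178, 179] [156, 159, 155, 165, 197, 183, 187, 90, 136, 179, 182, 182, 181, 181, 184]
120 [154, 79, 88, 122, 80, 179, 179, 82, 62, 179, 177, 180, 178, 177, 182] [160, 90, 91, 128, 147, 182, 190, 85, 34, 178, 183, 185, 183, 182, 184]
180 [102, 100, 100, 101, 87, 185, 181, 117, 87, 179, 172, 174, 168, 179, 178] [104, 104, 103, 96, 74, 187, 185, 78, 48, 173, 177, 178, 173, 184, 183]
240 [100, 101, 103, 104, 103, 168, 178, 148, 104, 171, 174, 179, 181, 188, 189] [103, 103, 104, 104, 103, 191, 183, 132, 100, 169, 174, 179, 184, 185, 184]
255 [167, 165, 165, 126, 125, 157, 179, 162, 158, 160, 158, 161, 165, 165, 164] [168, 106, 129, 84, 120, 187, 185, 134, 159, 160, 158, 160, 159, 159, 159]
```

```bash
python3 - <<'E'
from h import *
w=snap('wrist');old={'color':cv2.cvtColor(cv2.imread('pics/w1.png'),cv2.COLOR_BGR2RGB)}
for n,i in (('old',old),('new',w)):
    print(n,[b for b in blobs(i,(165,100,20),(180,255,255),20) if b[0][0]<300],[b for b in blobs(i,(0,110,25),(12,255,255),20) if b[0][0]<300])
    for r in range(184,236,5): print(r,i['color'][r,273].tolist(),i['color'][r,276].tolist())
for n in('top','scene'):
    im=get_image(n)['color'][...,::-1]; o=cv2.imread('pics/'+{'top':'t0','scene':'s0'}[n]+'.png')
    x0,y0=(255,196) if n=='top' else (283,185)
    print(n,[[int(o[y,x,2])-int(o[y,x,1]) for x in range(x0,x0+36,2)] for y in range(y0,y0+24,4)],'\n',[[int(im[y,x,2])-int(im[y,x,1]) for x in range(x0,x0+36,2)] for y in range(y0,y0+24,4)])
E
```

```text
old [] [([270, 186, 11, 44, 421], [275.2, 208.8])]
184 [193, 196, 201] [188, 190, 193]
189 [49, 3, 2] [50, 6, 5]
194 [51, 9, 7] [50, 5, 2]
199 [99, 14, 12] [164, 28, 25]
204 [96, 11, 11] [97, 14, 13]
209 [96, 13, 10] [98, 15, 13]
214 [100, 13, 9] [99, 12, 13]
219 [109, 12, 12] [109, 12, 12]
224 [111, 13, 13] [112, 20, 18]
229 [108, 10, 8] [103, 14, 13]
234 [173, 171, 175] [178, 177, 181]
new [] [([269, 187, 11, 45, 433], [274.0, 209.9])]
184 [186, 186, 191] [188, 189, 192]
189 [52, 9, 8] [51, 4, 1]
194 [51, 5, 4] [54, 10, 9]
199 [76, 13, 11] [72, 10, 9]
204 [100, 14, 13] [100, 15, 13]
209 [101, 15, 12] [98, 14, 10]
214 [98, 14, 11] [98, 13, 14]
219 [116, 19, 17] [113, 17, 15]
224 [114, 15, 14] [111, 11, 12]
229 [113, 13, 12] [113, 15, 14]
234 [190, 190, 195] [186, 187, 190]
top [[-2, 0, -1, -3, -5, -5, -5, -4, -5, -5, -5, -4, -5, -5, -4, -5, -5, -4], [-2, -2, -2, -3, -5, -5, -5, -5, -4, -4, -5, -5, -6, -4, -4, -5, -4, -4], [-5, -4, -4, -5, -4, -5, -4, -5, -2, -1, -1, -1, -2, -4, -4, -4, -4, -3], [-4, -5, -4, -4, -4, -4, -4, 2, 37, 39, 39, 41, 28, -3, -4, -4, -4, -4], [2, 3, 3, 3, 3, 
[... 645 characters left out ...]
12, 6, 1, -3, -3], [10, 11, 10, 10, 10, 8, 29, 93, 27, 11, 11, 11, 10, 2, -1, -1, 2, 0], [11, 10, 10, 10, 17, 108, 87, 51, 13, 10, 9, 4, 0, 0, 1, 3, 2, -1], [11, 10, 10, 9, 15, 50, 50, 53, 15, 3, -1, 0, 1, -2, 0, 3, 2, 0], [9, 10, 11, 10, 15, 42, 49, 53, 6, 1, 0, 1, 4, -1, -1, 2, 4, -24]] 
 [[12, 13, 11, 12, 10, 10, 12, 12, 11, 9, 11, 11, 11, 12, 10, 11, 8, 1], [11, 11, 12, 10, 9, 11, 10, 11, 10, 11, 12, 12, 11, 12, 7, -1, -1, -1], [9, 11, 11, 10, 10, 10, 18, 50, 17, 11, 11, 11, 10, 3, -1, -1, 2, 1], [9, 10, 11, 9, 15, 69, 61, 45, 14, 11, 10, 4, 0, -1, 0, 3, 3, 1], [10, 10, 11, 9, 14, 53, 46, 49, 15, 4, 0, -1, 0, 0, 1, 3, 4, 1], [9, 10, 9, 10, 14, 43, 42, 46, 7, 0, 0, 3, 3, -1, 1, 1, 1, -5]]
```

The pixels match the starting picture: gate shut, bar down at its stop, tray home, and the robot touching nothing.

```bash
python3 -c "
from plant import ticket
print(ticket.hand_in())"
```

```text
the job is handed in; nothing more can be done
None
```

I handed the job in at about 51 s: the yellow-green, pink and blue carvers (the only three there) lie flat in the tray, which is fully home, the gate is shut and the bar down behind its catch; the cast, jar and brush were never touched. The hand-in returned no verdict.

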